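# Clamp a rock core in the V-block

## Robot

A 6-joint arm with a two-finger parallel gripper is mounted at the origin on the work surface. World frame = base frame: x ahead of the robot, y to its left, z up, the work surface at z = 0. Lengths are in m, angles in rad, forces in N, time in s.
With the tool pointing down it reaches from about 0.3 to 0.85 m from the base axis. Payload 4.2 kg.
Tool frame: the origin (TCP) lies at the very end of the fingers, on their centre line; the grasp point (between the pads) lies 19 mm behind it; z points along the fingers, y is the direction in which the jaws open and shut (so a half turn about z gives the same grasp; the last joint's range is limited). The gripper opens to 91 mm and grips with 3 to 60 N. Pads are 32 mm wide; open, the fingers measure 118 mm over their backs; the gripper's body (76 mm by 178 mm) begins 60 mm behind the grasp point.
Start: joints at [-1.343, 0.32, 1.565, -0, 1.257, -0.02], TCP at [0.141, -0.557, 0.214] pointing down, gripper open.
Joint ranges: [-3.11, 3.11], [-0.84, 2.01], [0.21, 2.61], [-1.34, 4.49], [0.05, 2.63], [-2.56, 2.56]. Speed limits (rad/s): [2.57, 2.57, 3.14, 3.14, 3.14, 3.14].

## Interface

Orientations are given as a unit quaternion [w, x, y, z].
In Python, from workcell import * gives the robot as it stands.
- The arm moves only by the tool apply_moves, never from a script. Its argument "series" is a list of rows, each an object of numbers: "hand": the finger opening in cm, from 0 to 9.12; "dx", "dy", "dz": the shift along the tool's x, y, z in cm; "ax", "ay", "az": the turn, a rotation vector about the tool's x, y, z in degrees. A call has 1 to 10 rows; each row shifts and turns the commanded pose from where the row before left it, along the tool's axes as they then stand; what a row does not reach is not made up. A row lasts 1/10 s, in which the tool goes at most 50 mm and 8.59 degrees, less where a joint would pass 70% of its speed; a pose out of reach is approached as far as the arm can. A call is refused whole if a number of a shift passes 5 or a number of a turn 8.59, either way. A call with a gripper value outside its range is refused whole. The fingers move at their own pace and stop on an object; "force" is the grip in N (left out, the last holds). Time passes only in rows, so rows that do not move let the fingers close. It gives the time, the measured TCP pose, the force and the opening at its end, in the units of the state.
- state(): the state, without advancing time (a new reading comes with each control period).
- grab_frame(name): name is "scene" or "top" or "wrist"; returns a dict with "color" (400x640x3 uint8, red, green, blue), "fovy" (degrees; the focal length in pixels is half the picture's height over the tangent of half this angle, whatever the lens; pixels are square), "cx", "cy" (the principal point, pixels), "extrinsics" (4x4, takes a point from camera to world coordinates). Camera axes: x right, y down, z forward; pixel columns grow to the right and rows downward; lengths in m; the calibration is good to about 2 mm. A picture is of the moment at which its call begins. There is no depth.
- sign_off(): hands the job in, once; it reports no verdict.
The state is a dict: "clock": time; "q": joint angles; "qd": joint speeds; "joint_torque": joint torques, N m; "position": TCP position; "ee_rot": TCP orientation; "force": force on the tool from outside, world axes, zero at the start; "moment": the same for the moment, N m; "gripper_width": finger opening in m.
Only numpy, scipy, OpenCV 4.12 (cv2) and the standard library are available. Lean on these libraries where they do the work, as an engineer would, in place of code of your own. Each camera call takes 0.05 s, during which the arm holds its last target.

## Task

Take the rock core out of its upright wooden stand, set it down in the blue sloping rest and let go of it there. Then take it up again, lay it in the two V supports of the metal fixture so that it sits centred and sticks out about equally at both ends, and swing the orange clamp strap over until its pad rests on the core. Do not drop the core, and leave the jar, the meteorite and the hand lens where they are.

Things in the scene. Friction and masses are not known exactly. Their poses are not given: they have to be found in the camera images.
- core: reddish-brown cylindrical rock core, 32 mm diameter, 160 mm long, about 0.32 kg (varies). Origin at the centre of one flat end (the lower one at the start), z axis along the core towards the other end. At the start it stands upright in the stand's socket, its lowest 40 mm inside, 120 mm showing above the stand's top
- core_center (a point): middle of the rock core, on its axis, 80 mm from either end
- stand: square wooden storage stand, 80 x 80 x 50 mm, fixed, with one round socket of 35 mm diameter, 40 mm deep, in the middle of its top. Origin at the centre of its underside, z up
- rest: blue sloping rest, fixed: base plate 70 mm (x) x 160 mm (y, from -90 to 70) x 8 mm. Two yellow V troughs carry the core at 45 degrees: axis in the plane x=0, along (0, 0.707, 0.707), high end towards +y, low end against a 44 mm square foot plate at (0, -60, 34) mm. Origin on the underside, z up
- rest_seat (a point): the core's middle when it lies in the sloping rest against the foot plate: rest frame (0, -3.4, 90.6) mm. Along the axis from the foot plate, the troughs span 0 to 28 mm and 100 to 112 mm; between them and from 112 to 160 mm the core is free on both sides
- fixture: metal fixture, fixed: base plate 100 mm (x) x 160 mm (y) x 10 mm, two steel V supports 24 mm long centred at y=-58 and +58 mm, 92 mm clear between them. Vs open upward, sides at 45 degrees, rims about 49 mm high, at most 28 mm from the middle in x. Origin at the centre of the underside, z up
- fixture_seat (a point): where the core's middle belongs when seated: fixture frame (0, 0, 50) mm, the core's axis along the fixture's y (either end first), its ends at y=-80 and +80 mm
- strap (a joint): hinge of the orange clamp strap, rad: 0 = closed, level, pad just touching a seated core; grows as it opens, pi/2 = upright, 1.65 to 1.9 at the start (leaning to the fixture's -x); range -0.1 to 2.0. The hinge is stiff (0.09 N m): the strap stays where it is left and must be pushed over and right down with 1 to 3 N near its free end
- strap_hinge (a point): on the hinge axis (along the fixture's y), at fixture (-38, -58, 74) mm. Strap: flat bar 18 mm wide, 6 mm thick, centred on the axis, reaching 78 mm to the fixture's +x when closed, over the support at y=-58. Black pad under it 27 to 49 mm from the axis, 8 mm below the bar's middle. Hinge ears: 15 mm to either side, 6 mm above the axis
- strap_tip (a point): middle of the strap's free end, on its outer face (the upper face when closed), 78 mm from the hinge axis and 3 mm above the bar's middle plane
- jar: bystander: small clear sample jar with a blue cap, 48 mm diameter, 65 mm high, on the bench, origin under its centre
- meteorite: bystander: dark brown lump of meteorite, about 62 x 46 x 45 mm, on the bench, origin under its centre
- lens: bystander: hand lens lying flat, brass ring 44 mm diameter with a green handle reaching 82 mm from the ring's centre along -x, 8 mm thick, origin under the ring's centre
Things that resemble listed ones, but are neither listed nor needed, are in the scene too. Of the things that look like the rest, take the one that is farthest to the robot's left at the start.

How it is judged:
By the outcome, as a careful person would: the job done as asked, in the order asked, and still so for the second after the job is handed in, with the robot touching nothing.
It also fails if it takes over 66 s, if anything falls off the work surface, if the arm or the gripper's body presses on something with over 40 N, if the wrist force passes 120 N, or if a joint passes its speed limit or range.

## Working session

There is one attempt and no reset: what is moved stays moved. The work goes in short steps, Python scripts to look and compute and a tool call to move; the robot and the scene stay as the last step left them, time stands still between calls to the robot, and variables do not carry over. Pictures are saved under pics/ and viewed, and the job is handed in when it is done.

Besides the shell and the picture viewer there is one more tool, called after "Request:" as name(argument=value, ...), one argument or row to a line, values as JSON. apply_moves: Moves the arm, as the interface text tells. Its arguments: {"type":"object","properties":{"series":{"type":"array"},"force":{"type":"number"}},"required":["series"]}

```bash
ls; mkdir -p pics; python3 - <<'E'
from workcell import *
import cv2,numpy as np
print(state())
for n in ["scene","top","wrist"]:
    f=grab_frame(n); cv2.imwrite(f"pics/{n}0.png",cv2.cvtColor(f["color"],cv2.COLOR_RGB2BGR)); np.save(f"pics/{n}0.npy",f,allow_pickle=True)
    print(n,f["fovy"],f["cx"],f["cy"],np.round(f["extrinsics"],4).tolist(), [k for k in f])
E
```

```text
pics
{'clock': 0.0, 'q': array([-1.34300262e+00,  3.20281694e-01,  1.56566303e+00,  2.20982300e-06,
        1.25740753e+00, -2.00447865e-02]), 'qd': array([ 9.44848060e-05,  1.41530104e-03, -1.22641915e-03,  2.00669743e-05,
        4.59845617e-05, -1.82077977e-03]), 'joint_torque': array([ 2.32754908e-03, -4.12457907e+01, -2.31973797e+01,  7.27470894e-02,
        4.58024908e-02, -1.36932877e-04]), 'position': array([ 0.14091516, -0.55694493,  0.21313236]), 'ee_rot': array([-8.75169977e-04,  9.92331488e-01,  1.23601954e-01, -9.01796989e-05]), 'force': array([-0.5534982 ,  0.04394   ,  0.11545604]), 'moment': array([-0.0010394 , -0.04080976, -0.04874709]), 'gripper_width': 0.09115171295396174}
scene 43.774627739286466 323.1782517777811 203.30099095506637 [[0.7519, 0.5113, -0.4162, 0.9855], [0.6592, -0.5807, 0.4777, -0.5696], [0.0025, -0.6335, -0.7737, 0.9048], [0.0, 0.0, 0.0, 1.0]] ['color', 'fovy', 'cx', 'cy', 'extrinsics']
top 48.74550969449975 317.3567652584915 193.13263670012552 [[-0.0282, -0.9844, 0.1737, 0.3684], [-0.9991, 0.0332, 0.0256, -0.0759], [-0.031, -0.1728, -0.9845, 1.0765], [0.0, 0.0, 0.0, 1.0]] ['color', 'fovy', 'cx', 'cy', 'extrinsics']
wrist 60.12913744487335 314.8595715447943 195.3139745149953 [[0.2456, -0.9384, -0.2432, 0.2089], [-0.9694, -0.2382, -0.0599, -0.5395], [-0.0017, 0.2504, -0.9681, 0.3839], [0.0, 0.0, 0.0, 1.0]] ['color', 'fovy', 'cx', 'cy', 'extrinsics']
```

View pics/scene0.png

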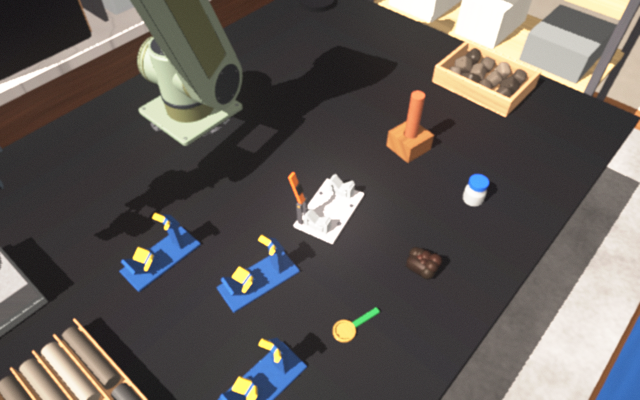

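View pics/top0.png

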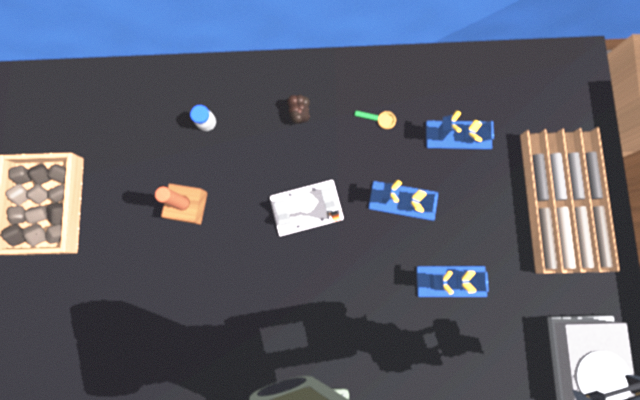

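View pics/wrist0.png

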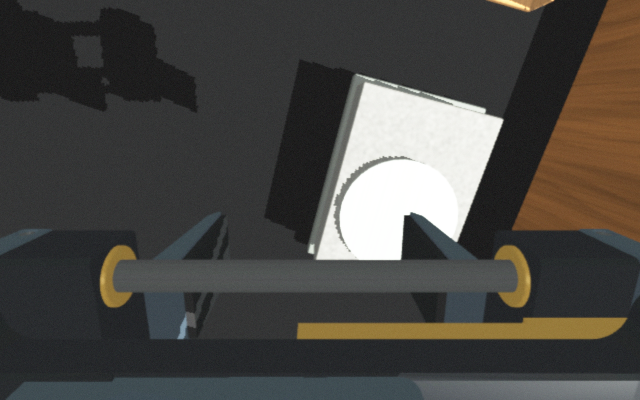

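Top view: three blue rest lookalikes at top-image pixels (460,135), (404,200) and (452,282). Image right is −y, so the leftmost is (404,200). The core stands at (172,200) in a single stand at (185,203). The grey cores in the rack at (570,200) are decoys. The fixture is at (307,207). I'll check with close crops.

```bash
cat > h.py <<'E'
import numpy as np,cv2
def load(n): return np.load(f"pics/{n}.npy",allow_pickle=True).item()
def foc(f): return f["color"].shape[0]/2/np.tan(np.radians(f["fovy"])/2)
def ray(f,u,v):
    F=foc(f);E=f["extrinsics"]
    d=E[:3,:3]@np.array([(u-f["cx"])/F,(v-f["cy"])/F,1.]);return E[:3,3],d/np.linalg.norm(d)
def onz(f,u,v,z):
    o,d=ray(f,u,v);return o+d*(z-o[2])/d[2]
def proj(f,P):
    E=f["extrinsics"];c=(np.asarray(P)-E[:3,3])@E[:3,:3];F=foc(f)
    return np.stack([F*c[...,0]/c[...,2]+f["cx"],F*c[...,1]/c[...,2]+f["cy"]],-1)
def tri(*obs):
    A=np.zeros((3,3));b=np.zeros(3)
    for f,u,v in obs:
        o,d=ray(f,u,v);M=np.eye(3)-np.outer(d,d);A+=M;b+=M@o
    return np.linalg.solve(A,b)
def crop(f,x0,y0,w,h,s,name):
    c=cv2.cvtColor(f["color"],cv2.COLOR_RGB2BGR)[y0:y0+h,x0:x0+w]
    cv2.imwrite(f"pics/{name}.png",cv2.resize(c,None,fx=s,fy=s,interpolation=cv2.INTER_CUBIC))
def hsv(f): return cv2.cvtColor(f["color"],cv2.COLOR_RGB2HSV)
E
python3 - <<'E'
from h import *
t=load("top0");s=load("scene0")
for u,v in [(460,135),(404,200),(452,282),(185,203),(307,207),(203,118),(299,108),(387,120)]: print((u,v),onz(t,u,v,0.01).round(3))
H=hsv(t);m=cv2.inRange(H,(105,120,60),(125,255,255));m[:60]=0
n,l,st,c=cv2.connectedComponentsWithStats(m)
for i in range(1,n):
    if st[i,4]>80:
        print(st[i],c[i]);r=cv2.minAreaRect(np.argwhere(l==i)[:,::-1].astype(np.float32));b=cv2.boxPoints(r);print(r);print([onz(t,*p,0.008)[:2].round(4).tolist() for p in b])
a=t["color"]
crop(t,360,150,110,110,5,"c1");crop(t,260,160,90,90,6,"c2");crop(t,140,170,80,60,8,"c3")
crop(s,210,220,110,100,5,"c4");crop(s,280,160,90,90,6,"c5");crop(s,380,80,80,90,6,"c6")
E
python3 -c "
import cv2,numpy as np
a=[cv2.resize(cv2.imread(f'pics/c{i}.png'),(266,266)) for i in range(1,7)]
cv2.imwrite('pics/m0.png',np.vstack([np.hstack(a[:3]),np.hstack(a[3:])]))"
```

```text
(460, 135) [ 0.691 -0.407  0.01 ]
(404, 200) [ 0.533 -0.258  0.01 ]
(452, 282) [ 0.334 -0.358  0.01 ]
(185, 203) [0.543 0.279 0.01 ]
(307, 207) [ 0.523 -0.022  0.01 ]
(203, 118) [0.761 0.238 0.01 ]
(299, 108) [ 0.778 -0.008  0.01 ]
(387, 120) [ 0.737 -0.229  0.01 ]
[189 104  20  19 104] [197.10576923 112.84615385]
((198.5, 113.0), (18.0, 19.0), 90.0)
[[0.8008, 0.2756], [0.7989, 0.2263], [0.7505, 0.2256], [0.7524, 0.2745]]
[ 426  116   68   34 1603] [456.88583905 135.23019339]
((459.44085693359375, 132.4866943359375), (67.36186218261719, 32.51459503173828), 1.3639274835586548)
[[0.6618, -0.3197], [0.7462, -0.3276], [0.7354, -0.4945], [0.6516, -0.4845]]
[ 368  181   71   40 1556] [401.50257069 201.25642674]
((403.2718200683594, 200.45974731445312), (68.23970794677734, 29.54350471496582), 10.007980346679688)
[[0.5134, -0.1681], [0.5852, -0.1842], [0.5501, -0.3459], [0.4794, -0.3283]]
[ 416  266   73   31 1714] [449.62660443 280.86406068]
((452.0, 281.0), (30.0, 72.0), 90.0)
[[0.3735, -0.2773], [0.3687, -0.4462], [0.2997, -0.4396], [0.3042, -0.2726]]
```

View pics/m0.png

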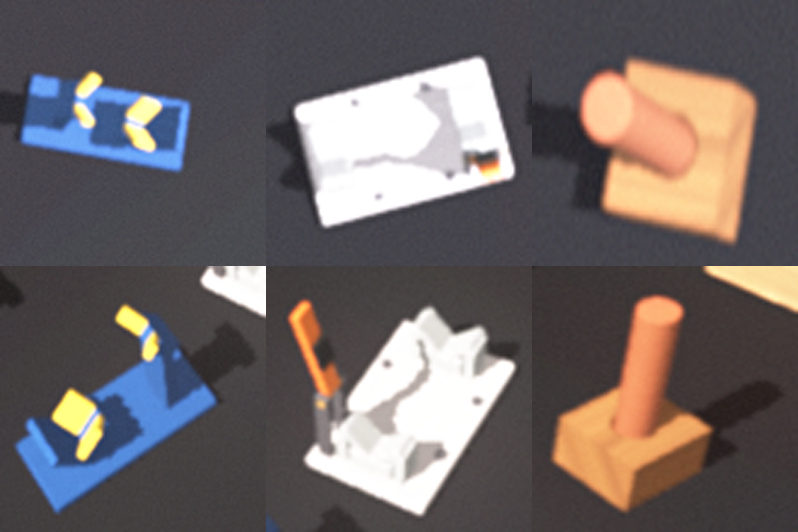

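The crops confirm the choice. The rest at top pixel (404,200), y≈−0.26, is the leftmost. Its foot plate is on the −y side. The stand holds the only red-brown core. The fixture's strap hinge is at its −x,−y corner, at top pixel (335,213). Next I'll write a move planner and get close wrist views.

```bash
cat >> h.py <<'E'
from scipy.spatial.transform import Rotation as Ro
def rot(q): return Ro.from_quat([q[1],q[2],q[3],q[0]])
def toolR(head_y,tilt=0):
    # tool down, tool y heading (deg); tilt deg about tool y
    a=np.radians(head_y);y=np.array([np.cos(a),np.sin(a),0]);z=np.array([0,0,-1.]);x=np.cross(y,z)
    return Ro.from_matrix(np.stack([x,y,z],1))*Ro.from_rotvec([0,np.radians(tilt),0])
def plan(p,R,n,st=None):
    from workcell import state
    if st is None:
        s=state();p0=s["position"];R0=rot(s["ee_rot"])
    else: p0,R0=st
    rv=(R0.inv()*R).as_rotvec(degrees=True)/n
    rv=rv.round(2);P=p0.copy();Rc=R0
    print("n",n,"turn/row",rv,"len",np.linalg.norm(p-p0).round(3))
    for i in range(n):
        want=p0+(p-p0)*(i+1)/n
        d=(Rc.inv().apply(want-P)*100).round(1 if i<n-1 else 2)
        P=P+Rc.apply(d/100);Rc=Rc*Ro.from_rotvec(rv,degrees=True)
        print(i,d.tolist())
    print("end",P.round(4))
def st():
    from workcell import state
    s=state();R=rot(s["ee_rot"]).as_matrix()
    print("t",round(s["clock"],2),"p",s["position"].round(4),"z",R[:,2].round(3),"yhead",np.degrees(np.arctan2(R[1,1],R[0,1])).round(2),"q",s["q"].round(2),"F",s["force"].round(2),"w",round(s["gripper_width"],4))
def snap(n,name):
    from workcell import grab_frame
    f=grab_frame(n);np.save(f"pics/{name}.npy",f,allow_pickle=True);cv2.imwrite(f"pics/{name}.png",cv2.cvtColor(f["color"],cv2.COLOR_RGB2BGR));return f
E
python3 - <<'E'
from h import *
t=load("top0");s=load("scene0")
print("core top",tri((t,162.6,194.1),(s,417.9,95.6)), onz(t,162.6,194.1,.17),onz(s,417.9,95.6,.17))
print("fix",np.mean([onz(t,*p,.01) for p in [(270.8,195.5),(333.7,179.3),(343.9,220.2),(280.3,236.5)]],0))
plan(np.array([0.50,-0.35,0.28]),toolR(-12),10)
E
```

```text
core top [0.5389017  0.27668166 0.16500966] [0.53727228 0.2739568  0.17      ] [0.54231884 0.27204561 0.17      ]
fix [ 0.52132579 -0.0222889   0.01      ]
n 10 turn/row [-0.01 -0.   -6.38] len 0.42
0 [4.0, -1.1, -0.7]
1 [4.1, -0.7, -0.6]
2 [4.1, -0.2, -0.7]
3 [4.2, 0.2, -0.7]
4 [4.0, 0.7, -0.6]
5 [4.0, 1.2, -0.7]
6 [3.9, 1.6, -0.7]
7 [3.6, 2.0, -0.6]
8 [3.4, 2.4, -0.7]
9 [3.08, 2.7, -0.65]
end [ 0.5  -0.35  0.28]
```

Request:
apply_moves(
  series=[
    {"dx": 4.0, "dy": -1.1, "dz": -0.7, "az": -6.4},
    {"dx": 4.1, "dy": -0.7, "dz": -0.6, "az": -6.4},
    {"dx": 4.1, "dy": -0.2, "dz": -0.7, "az": -6.4},
    {"dx": 4.2, "dy": 0.2, "dz": -0.7, "az": -6.4},
    {"dx": 4.0, "dy": 0.7, "dz": -0.6, "az": -6.4},
    {"dx": 4.0, "dy": 1.2, "dz": -0.7, "az": -6.4},
    {"dx": 3.9, "dy": 1.6, "dz": -0.7, "az": -6.4},
    {"dx": 3.6, "dy": 2.0, "dz": -0.6, "az": -6.4},
    {"dx": 3.4, "dy": 2.4, "dz": -0.7, "az": -6.4},
    {"dx": 3.1, "dy": 2.7, "dz": -0.7, "az": -6.4},
  ],
)

```text
$.series[0]: bad value
```

```bash
python3 - <<'E'
from h import *
st();snap("wrist","w1");st()
E
```

```text
t 0.15 p [ 0.141  -0.5571  0.2133] z [-0.     0.001 -1.   ] yhead -75.8 q [-1.34  0.32  1.57  0.    1.26 -0.02] F [ 0.34  1.   -0.22] w 0.0915
t 0.2 p [ 0.141  -0.5572  0.2135] z [-0.     0.001 -1.   ] yhead -75.8 q [-1.34  0.32  1.57 -0.    1.26 -0.02] F [ 0.09  0.07 -0.25] w 0.0914
```

View pics/w1.png

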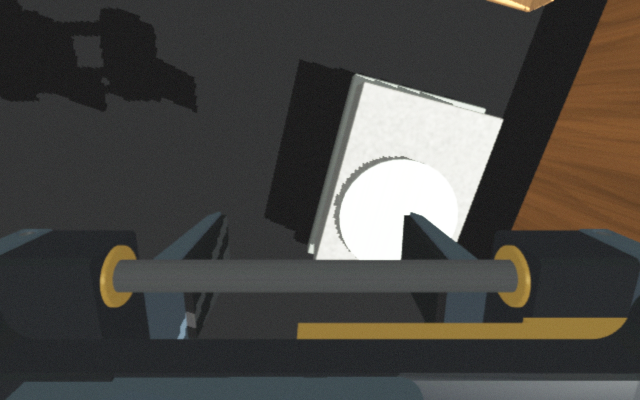

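The arm has not moved and the picture is unchanged. The rows probably need all seven numbers.

Request:
apply_moves(
  series=[
    {"hand": 9.1, "dx": 4.0, "dy": -1.1, "dz": -0.7, "ax": 0, "ay": 0, "az": -6.4},
    {"hand": 9.1, "dx": 4.1, "dy": -0.7, "dz": -0.6, "ax": 0, "ay": 0, "az": -6.4},
    {"hand": 9.1, "dx": 4.1, "dy": -0.2, "dz": -0.7, "ax": 0, "ay": 0, "az": -6.4},
    {"hand": 9.1, "dx": 4.2, "dy": 0.2, "dz": -0.7, "ax": 0, "ay": 0, "az": -6.4},
    {"hand": 9.1, "dx": 4.0, "dy": 0.7, "dz": -0.6, "ax": 0, "ay": 0, "az": -6.4},
    {"hand": 9.1, "dx": 4.0, "dy": 1.2, "dz": -0.7, "ax": 0, "ay": 0, "az": -6.4},
    {"hand": 9.1, "dx": 3.9, "dy": 1.6, "dz": -0.7, "ax": 0, "ay": 0, "az": -6.4},
    {"hand": 9.1, "dx": 3.6, "dy": 2.0, "dz": -0.6, "ax": 0, "ay": 0, "az": -6.4},
    {"hand": 9.1, "dx": 3.4, "dy": 2.4, "dz": -0.7, "ax": 0, "ay": 0, "az": -6.4},
    {"hand": 9.1, "dx": 3.1, "dy": 2.7, "dz": -0.7, "ax": 0, "ay": 0, "az": -6.4},
  ],
)

```text
clock: 1.2
position: [0.5011, -0.3485, 0.281]
ee_rot: [-0.0, 0.775, 0.632, -0.0]
force: [0.5, -0.9, 0.1]
gripper_width: 0.091
```

```bash
python3 - <<'E'
from h import *
st();snap("wrist","w2");st()
E
```

```text
t 1.2 p [ 0.5011 -0.3485  0.281 ] z [-0.  0. -1.] yhead -11.53 q [-0.63  0.35  1.36 -0.    1.44 -0.43] F [ 0.54 -0.91  0.09] w 0.091
t 1.25 p [ 0.5069 -0.3452  0.2818] z [ 0.007  0.002 -1.   ] yhead -11.11 q [-0.62  0.35  1.35  0.01  1.44 -0.43] F [4.75 1.79 1.55] w 0.091
```

View pics/w2.png

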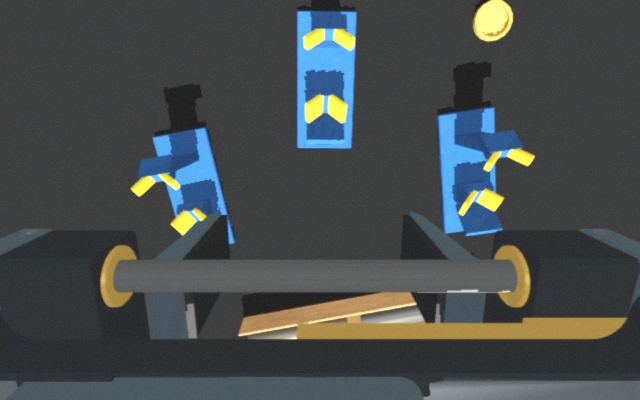

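Wrist view: the chosen rest is the centre one, columns 298–355 and rows 12–147. Its foot end is at the bottom and its high trough is at (329,40). I'll measure its plate corners on a settled frame.

```bash
python3 - <<'E'
from h import *
f=snap("wrist","w3");st()
H=hsv(f);m=cv2.inRange(H,(100,100,40),(125,255,255))
n,l,s,c=cv2.connectedComponentsWithStats(m)
for i in range(1,n):
    if s[i,4]>1500: print(s[i],c[i].round(1))
crop(f,260,0,130,170,4.5/1.3,"c7")
E
```

```text
t 1.3 p [ 0.5038 -0.347   0.2812] z [ 0.003  0.    -1.   ] yhead -11.44 q [-0.62  0.35  1.36  0.    1.44 -0.42] F [-0.37 -0.02  0.18] w 0.0908
[ 291   15   61  138 6306] [319.8  82.8]
[ 431  112   84  129 6550] [463.  171.2]
[ 132  130   91  108 4853] [182. 174.]
```

View pics/c7.png

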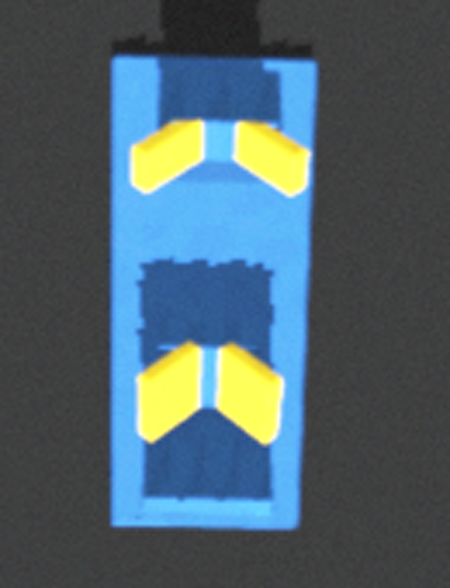

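```bash
cat > fit.py <<'E'
from h import *
def fit(w,l):  # local->world 2D rigid
    w=np.array(w)[:,:2];l=np.array(l,float)[:,:2];cw=w.mean(0);cl=l.mean(0)
    S=(l-cl).T@(w-cw);a=np.arctan2(S[0,1]-S[1,0],S[0,0]+S[1,1])
    R=np.array([[np.cos(a),-np.sin(a)],[np.sin(a),np.cos(a)]]);o=cw-R@cl
    print("yaw",np.degrees(a).round(2),"origin",o.round(4),"res mm",((w-o-l@R.T)*1000).round(1).tolist());return np.degrees(a),o
E
python3 - <<'E'
from fit import *
k=450/130
f=load("w3")
L=[(-.035,.07),(.035,.07),(.035,-.09),(-.035,-.09)]
fit([onz(f,260+x/k,y/k,.008) for x,y in [(112,57),(317,60),(299,527),(112,525)]],L)
# troughs check: mid V pixels (219,130..155) and (209,350)
yaw,o=_=fit([onz(f,260+x/k,y/k,.008) for x,y in [(112,57),(317,60),(299,527),(112,525)]],L)
# top view cross-check
t=load("top0")
H=hsv(t);m=cv2.inRange(H,(105,110,40),(125,255,255));n,l,s,c=cv2.connectedComponentsWithStats(m);i=l[185,372] or l[197,410]
P=np.argwhere(l==l[201,401])[:,::-1].astype(np.float32)if l[201,401] else None
print(t["extrinsics"][:3,3])
if P is not None:
    b=cv2.boxPoints(cv2.minAreaRect(P));W=np.array([onz(t,*p,.008) for p in b]);print(W.round(4),W.mean(0))
R=Ro.from_euler('z',yaw,degrees=True)
def w(p): return np.r_[o,0]+R.apply(np.array(p)/1000)
for a in (14,106):
    P=w([0,-60+0+ (a)*.7071+ 0,34+a*.7071]); print(a,P.round(4),proj(f,P))
print("seat",w([0,-3.4,90.6]))
E
```

```text
yaw -11.97 origin [ 0.5353 -0.245 ] res mm [[0.1, -0.9], [-0.3, -0.6], [-0.1, 0.9], [0.3, 0.5]]
yaw -11.97 origin [ 0.5353 -0.245 ] res mm [[0.1, -0.9], [-0.3, -0.6], [-0.1, 0.9], [0.3, 0.5]]
[ 0.36840912 -0.07594053  1.07652553]
[[ 0.5134 -0.1677  0.008 ]
 [ 0.5865 -0.184   0.008 ]
 [ 0.5511 -0.3466  0.008 ]
 [ 0.4791 -0.3286  0.008 ]] [ 0.53252286 -0.25673904  0.008     ]
14 [ 0.5249 -0.2941  0.0439] [320.64685809 122.03329942]
106 [ 0.5384 -0.2304  0.109 ] [323.57957706  53.47384519]
seat [ 0.53456766 -0.24836783  0.0906    ]
```

The rest fits to under 1 mm: yaw −12.0°, origin (0.535,−0.245). The fixture view is next.

```bash
python3 - <<'E'
from h import *
R=toolR(14); x=R.apply([1,0,0])
plan(np.array([0.523,-0.022,.28])-0.085*x,R,6)
E
```

```text
n 6 turn/row [ 0.03 -0.   -4.24] len 0.246
0 [4.1, -0.2, 0.0]
1 [4.1, 0.2, 0.0]
2 [4.1, 0.4, 0.1]
3 [4.0, 0.8, -0.0]
4 [3.9, 1.0, 0.0]
5 [3.91, 1.38, 0.04]
end [ 0.5435 -0.1045  0.28  ]
```

Request:
apply_moves(
  series=[
    {"hand": 9.1, "dx": 4.1, "dy": -0.2, "dz": 0, "ax": 0, "ay": 0, "az": -4.2},
    {"hand": 9.1, "dx": 4.1, "dy": 0.2, "dz": 0, "ax": 0, "ay": 0, "az": -4.2},
    {"hand": 9.1, "dx": 4.1, "dy": 0.4, "dz": 0, "ax": 0, "ay": 0, "az": -4.2},
    {"hand": 9.1, "dx": 4.0, "dy": 0.8, "dz": 0, "ax": 0, "ay": 0, "az": -4.2},
    {"hand": 9.1, "dx": 3.9, "dy": 1.0, "dz": 0, "ax": 0, "ay": 0, "az": -4.2},
    {"hand": 9.1, "dx": 3.9, "dy": 1.4, "dz": 0, "ax": 0, "ay": 0, "az": -4.2},
    {"hand": 9.1, "dx": 0, "dy": 0, "dz": 0, "ax": 0, "ay": 0, "az": 0},
  ],
)

```text
clock: 2.0
position: [0.5415, -0.1039, 0.2808]
ee_rot: [-0.001, 0.618, 0.786, 0.001]
force: [0.2, -1.1, 1.2]
gripper_width: 0.0907
```

```bash
python3 - <<'E'
from h import *
f=snap("wrist","w4");st()
cv2.imwrite("pics/w4b.png",cv2.resize(cv2.cvtColor(f["color"],cv2.COLOR_RGB2BGR)[0:230,190:450],None,fx=2.6,fy=2.6,interpolation=cv2.INTER_CUBIC))
E
```

```text
t 2.05 p [ 0.5412 -0.1062  0.2807] z [-0.001 -0.    -1.   ] yhead 13.52 q [-0.21  0.25  1.5  -0.    1.4  -0.45] F [ 0.46 -0.22  0.3 ] w 0.091
```

View pics/w4b.png

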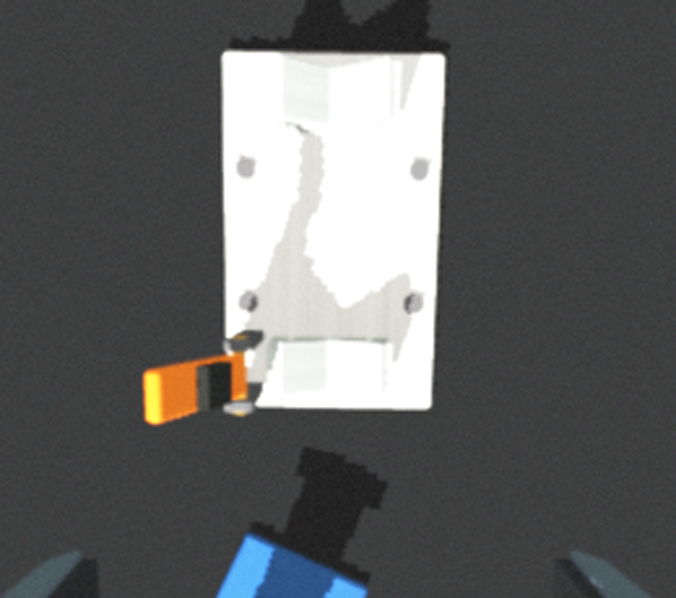

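The fixture shows upright in the crop: corners TL(222,52), TR(445,54), BR(432,409). The orange strap leans left with its tip near crop (153,397).

```bash
python3 - <<'E'
from fit import *
f=load("w4");k=2.6
W=[onz(f,190+x/k,y/k,.01) for x,y in [(222,51),(445,53),(432.5,409)]]
yaw,o=fit(W,[(-.05,.08),(.05,.08),(.05,-.08)])
R=Ro.from_euler('z',yaw,degrees=True)
w=lambda p:np.r_[o,0]+R.apply(np.array(p)/1000)
for th in np.arange(1.6,1.95,.05):
    c,s=np.cos(th),np.sin(th)
    P=w([-38+78*c-3*s,-58,74+78*s+3*c]);Q=w([-38+78*c+3*s,-58,74+78*s-3*c])
    u=(proj(f,np.array([P,Q]))-[190,0])*k; print(th.round(2),u.round(0).tolist(),P.round(3))
print(proj(f,w([-38,-58,74]))*k-[190*k,0])
t=load("top0")
E
python3 - <<'E'
from h import *
R=toolR(27);x=R.apply([1,0,0])
plan(np.array([0.54,0.275,.33])-0.085*x,R,8)
E
```

```text
yaw 13.31 origin [ 0.524  -0.0172] res mm [[-0.2, 0.3], [-0.1, 0.1], [0.3, -0.4]]
1.6 [[205.0, 401.0], [223.0, 401.0]] [ 0.495 -0.084  0.152]
1.65 [[193.0, 401.0], [211.0, 401.0]] [ 0.491 -0.085  0.152]
1.7 [[182.0, 400.0], [199.0, 401.0]] [ 0.488 -0.085  0.151]
1.75 [[171.0, 400.0], [188.0, 401.0]] [ 0.484 -0.086  0.15 ]
1.8 [[160.0, 400.0], [177.0, 400.0]] [ 0.48  -0.087  0.149]
1.85 [[150.0, 399.0], [166.0, 400.0]] [ 0.477 -0.088  0.148]
1.9 [[140.0, 398.0], [155.0, 399.0]] [ 0.473 -0.089  0.147]
[241.44714418 376.06555159]
n 8 turn/row [-0.01  0.   -1.69] len 0.312
0 [3.6, 1.3, -0.6]
1 [3.6, 1.5, -0.6]
2 [3.5, 1.6, -0.7]
3 [3.5, 1.6, -0.6]
4 [3.4, 1.8, -0.6]
5 [3.3, 1.8, -0.6]
6 [3.3, 2.0, -0.6]
7 [3.3, 2.05, -0.63]
end [0.5786 0.1993 0.33  ]
```

Fixture: yaw 13.3°, origin (0.524,−0.017), residuals 0.4 mm. The strap is at about 1.87 rad. Now the core view.

Request:
apply_moves(
  series=[
    {"hand": 9.1, "dx": 3.6, "dy": 1.3, "dz": -0.6, "ax": 0, "ay": 0, "az": -1.7},
    {"hand": 9.1, "dx": 3.6, "dy": 1.5, "dz": -0.6, "ax": 0, "ay": 0, "az": -1.7},
    {"hand": 9.1, "dx": 3.5, "dy": 1.6, "dz": -0.7, "ax": 0, "ay": 0, "az": -1.7},
    {"hand": 9.1, "dx": 3.5, "dy": 1.6, "dz": -0.6, "ax": 0, "ay": 0, "az": -1.7},
    {"hand": 9.1, "dx": 3.4, "dy": 1.8, "dz": -0.6, "ax": 0, "ay": 0, "az": -1.7},
    {"hand": 9.1, "dx": 3.3, "dy": 1.8, "dz": -0.6, "ax": 0, "ay": 0, "az": -1.7},
    {"hand": 9.1, "dx": 3.3, "dy": 2.0, "dz": -0.6, "ax": 0, "ay": 0, "az": -1.7},
    {"hand": 9.1, "dx": 3.3, "dy": 2.0, "dz": -0.6, "ax": 0, "ay": 0, "az": -1.7},
    {"hand": 9.1, "dx": 0, "dy": 0, "dz": 0, "ax": 0, "ay": 0, "az": 0},
  ],
)

```text
clock: 2.95
position: [0.5798, 0.2, 0.3297]
ee_rot: [-0.0, 0.522, 0.853, 0.001]
force: [-0.1, -0.9, -0.3]
gripper_width: 0.0911
```

```bash
python3 - <<'E'
from h import *
f=snap("wrist","w5");st()
crop(f,200,0,240,200,3,"w5b")
E
```

```text
t 3.0 p [0.5795 0.1977 0.3294] z [-0.    -0.001 -1.   ] yhead 27.01 q [ 0.31  0.34  1.25 -0.    1.55 -0.16] F [-0.2  -0.87  0.6 ] w 0.0909
```

View pics/w5b.png

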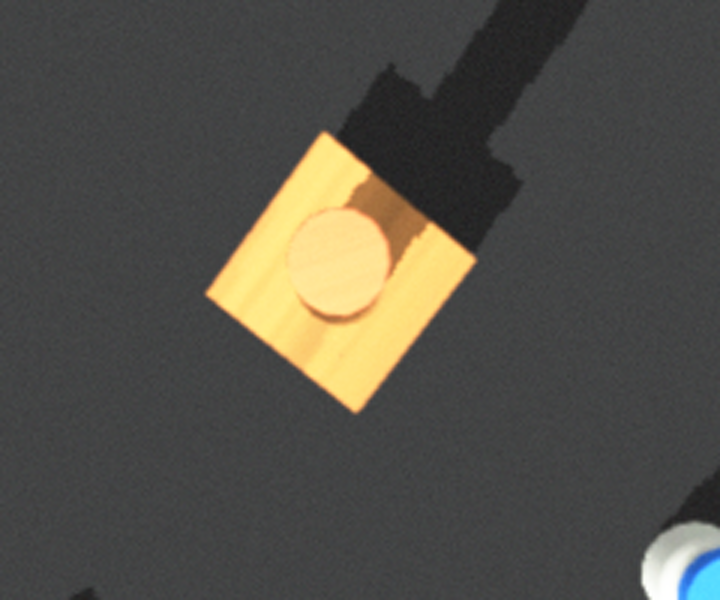

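The core top is a circle at crop (339,262), and the stand corners around it are clear.

```bash
python3 - <<'E'
from h import *
f=load("w5")
c=onz(f,200+339/3,262/3,.17);s=np.mean([onz(f,200+x/3,y/3,.05) for x,y in[(325,131),(476,260),(357,413),(207,294)]],0)
print("core top",c,"stand",s)
p=(c+s)/2;R=toolR(27)
print("above");plan(np.array([c[0],c[1],.23]),R,4)
print("down");plan(np.array([c[0],c[1],.127]),R,5,(np.array([c[0],c[1],.23]),R))
E
```

```text
core top [0.53866006 0.27727553 0.17      ] stand [0.53902798 0.27761413 0.05      ]
above
n 4 turn/row [-0.01  0.01  0.  ] len 0.134
0 [2.2, -0.0, 2.5]
1 [2.3, -0.0, 2.5]
2 [2.2, -0.0, 2.5]
3 [2.25, -0.02, 2.44]
end [0.5387 0.2773 0.23  ]
down
n 5 turn/row [0. 0. 0.] len 0.103
0 [0.0, 0.0, 2.1]
1 [0.0, 0.0, 2.0]
2 [0.0, 0.0, 2.1]
3 [0.0, 0.0, 2.0]
4 [0.0, 0.0, 2.1]
end [0.5387 0.2773 0.127 ]
```

Request:
apply_moves(
  series=[
    {"hand": 9.1, "dx": 2.2, "dy": 0, "dz": 2.5, "ax": 0, "ay": 0, "az": 0},
    {"hand": 9.1, "dx": 2.3, "dy": 0, "dz": 2.5, "ax": 0, "ay": 0, "az": 0},
    {"hand": 9.1, "dx": 2.2, "dy": 0, "dz": 2.5, "ax": 0, "ay": 0, "az": 0},
    {"hand": 9.1, "dx": 2.2, "dy": 0, "dz": 2.4, "ax": 0, "ay": 0, "az": 0},
    {"hand": 9.1, "dx": 0, "dy": 0, "dz": 0, "ax": 0, "ay": 0, "az": 0},
    {"hand": 9.1, "dx": 0, "dy": 0, "dz": 0, "ax": 0, "ay": 0, "az": 0},
  ],
)

```text
clock: 3.6
position: [0.5391, 0.275, 0.2308]
ee_rot: [0.0, 0.523, 0.852, -0.001]
force: [0.7, -0.4, 0.6]
gripper_width: 0.091
```

```bash
python3 - <<'E'
from h import *
f=snap("wrist","w6");st()
plan(np.array([0.5387,.2773,.127]),toolR(27),5)
E
```

```text
t 3.65 p [0.5397 0.2752 0.2318] z [ 0.002 -0.001 -1.   ] yhead 26.87 q [ 0.45  0.36  1.46 -0.    1.32 -0.02] F [-0.1  -0.95  0.41] w 0.0904
n 5 turn/row [ 0.01  0.01 -0.03] len 0.105
0 [0.0, -0.0, 2.1]
1 [0.1, -0.0, 2.1]
2 [0.0, -0.0, 2.1]
3 [0.1, -0.0, 2.1]
4 [0.04, -0.0, 2.08]
end [0.5387 0.2773 0.127 ]
```

View pics/w6.png

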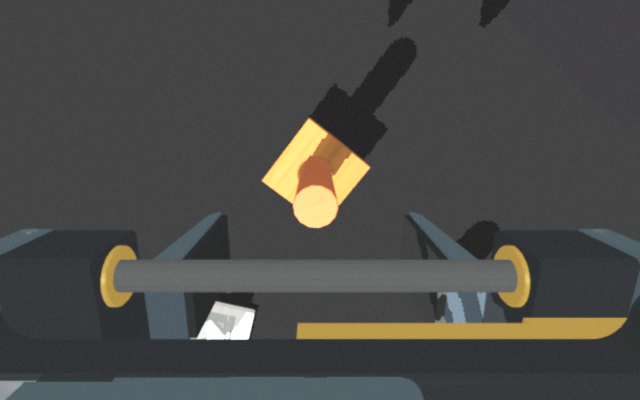

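The core top at (316,205) is midway between the fingers (222 and 408). I'll descend and grip.

Request:
apply_moves(
  series=[
    {"hand": 9.1, "dx": 0.1, "dy": 0, "dz": 2.1, "ax": 0, "ay": 0, "az": 0},
    {"hand": 9.1, "dx": 0.1, "dy": 0, "dz": 2.1, "ax": 0, "ay": 0, "az": 0},
    {"hand": 9.1, "dx": 0, "dy": 0, "dz": 2.1, "ax": 0, "ay": 0, "az": 0},
    {"hand": 9.1, "dx": 0, "dy": 0, "dz": 2.1, "ax": 0, "ay": 0, "az": 0},
    {"hand": 9.1, "dx": 0, "dy": 0, "dz": 2.0, "ax": 0, "ay": 0, "az": 0},
    {"hand": 3.6, "dx": 0, "dy": 0, "dz": 0, "ax": 0, "ay": 0, "az": 0},
    {"hand": 3.2, "dx": 0, "dy": 0, "dz": 0, "ax": 0, "ay": 0, "az": 0},
    {"hand": 2.6, "dx": 0, "dy": 0, "dz": 0, "ax": 0, "ay": 0, "az": 0},
    {"hand": 2.6, "dx": 0, "dy": 0, "dz": 0, "ax": 0, "ay": 0, "az": 0},
    {"hand": 2.6, "dx": 0, "dy": 0, "dz": 0, "ax": 0, "ay": 0, "az": 0},
  ],
  force=35,
)

```text
clock: 4.65
position: [0.5382, 0.279, 0.128]
ee_rot: [0.001, 0.523, 0.853, 0.001]
force: [0.4, 0.4, 0.2]
gripper_width: 0.054
```

```bash
python3 - <<'E'
from h import *
st()
E
```

```text
t 4.65 p [0.5382 0.279  0.128 ] z [ 0.002  0.001 -1.   ] yhead 26.99 q [ 0.46  0.43  1.62 -0.    1.09 -0.01] F [0.41 0.41 0.21] w 0.054
```

Request:
apply_moves(
  series=[
    {"hand": 2.6, "dx": 0, "dy": 0, "dz": 0, "ax": 0, "ay": 0, "az": 0},
    {"hand": 2.6, "dx": 0, "dy": 0, "dz": 0, "ax": 0, "ay": 0, "az": 0},
    {"hand": 2.6, "dx": 0, "dy": 0, "dz": 0, "ax": 0, "ay": 0, "az": 0},
    {"hand": 2.6, "dx": 0, "dy": 0, "dz": 0, "ax": 0, "ay": 0, "az": 0},
    {"hand": 2.6, "dx": 0, "dy": 0, "dz": 0, "ax": 0, "ay": 0, "az": 0},
  ],
)

```text
clock: 5.15
position: [0.5376, 0.2788, 0.127]
ee_rot: [-0.0, 0.522, 0.853, -0.0]
force: [0.3, 0.0, 0.7]
gripper_width: 0.0313
```

```bash
python3 - <<'E'
from h import *
st()
E
```

```text
t 5.15 p [0.5376 0.2788 0.127 ] z [-0. -0. -1.] yhead 27.0 q [ 0.46  0.43  1.62 -0.    1.09 -0.01] F [0.3  0.05 0.7 ] w 0.0313
```

The grip is at 31.3 mm. Next I'll lift, then carry the core over and tilt it.

```bash
cat > geo.py <<'E'
from h import *
ro=np.array([.5353,-.2452,0]);rR=Ro.from_euler('z',-11.97,degrees=True)
fo=np.array([.524,-.0172,0]);fR=Ro.from_euler('z',13.31,degrees=True)
rw=lambda p:ro+rR.apply(np.array(p)/1000)
fw=lambda p:fo+fR.apply(np.array(p)/1000)
h=.70711
# rest point: axial a, normal n (mm)
ra=lambda a,n,x=0:rw([x,-60+a*h-n*h,34+a*h+n*h])
E
python3 - <<'E'
from geo import *
R=toolR(-11.97,-45)
print(R.as_matrix().round(3)); print(ra(117,0))
p=ra(117,0);p[2]=.31
s0=np.array([.5376,.2788,.312]);R0=toolR(27)
plan(p,R,14,(s0,R0))
E
```

```text
[[ 0.147  0.978 -0.147]
 [ 0.692 -0.207 -0.692]
 [-0.707  0.    -0.707]]
[ 0.54001458 -0.2229624   0.11673187]
n 14 turn/row [ 1.09 -3.09  2.64] len 0.502
0 [-3.2, -1.6, 0.0]
1 [-3.3, -1.5, 0.2]
2 [-3.3, -1.3, 0.5]
3 [-3.3, -1.1, 0.6]
4 [-3.4, -1.0, 0.8]
5 [-3.3, -0.8, 1.0]
6 [-3.3, -0.6, 1.2]
7 [-3.3, -0.5, 1.4]
8 [-3.2, -0.2, 1.6]
9 [-3.1, -0.1, 1.8]
10 [-3.0, 0.1, 1.9]
11 [-2.9, 0.2, 2.1]
12 [-2.8, 0.5, 2.2]
13 [-2.64, 0.55, 2.39]
end [ 0.54  -0.223  0.31 ]
```

Request:
apply_moves(
  series=[
    {"hand": 2.6, "dx": 0, "dy": 0, "dz": -1, "ax": 0, "ay": 0, "az": 0},
    {"hand": 2.6, "dx": 0, "dy": 0, "dz": -1.5, "ax": 0, "ay": 0, "az": 0},
    {"hand": 2.6, "dx": 0, "dy": 0, "dz": -2, "ax": 0, "ay": 0, "az": 0},
    {"hand": 2.6, "dx": 0, "dy": 0, "dz": -2.5, "ax": 0, "ay": 0, "az": 0},
    {"hand": 2.6, "dx": 0, "dy": 0, "dz": -3, "ax": 0, "ay": 0, "az": 0},
    {"hand": 2.6, "dx": 0, "dy": 0, "dz": -3, "ax": 0, "ay": 0, "az": 0},
    {"hand": 2.6, "dx": 0, "dy": 0, "dz": -3, "ax": 0, "ay": 0, "az": 0},
    {"hand": 2.6, "dx": 0, "dy": 0, "dz": -2.5, "ax": 0, "ay": 0, "az": 0},
    {"hand": 2.6, "dx": 0, "dy": 0, "dz": 0, "ax": 0, "ay": 0, "az": 0},
  ],
  force=45,
)

```text
clock: 6.05
position: [0.5389, 0.2795, 0.3159]
ee_rot: [0.002, 0.523, 0.853, 0.003]
force: [0.1, 0.1, -4.0]
gripper_width: 0.0313
```

```bash
python3 - <<'E'
from geo import *
st();f=snap("scene","s1")
p=ra(117,0);p[2]=.31
plan(p,toolR(-11.97,-45),14)
E
```

```text
t 6.05 p [0.5389 0.2795 0.3159] z [ 0.007  0.003 -1.   ] yhead 27.0 q [ 0.46  0.33  1.3  -0.    1.51 -0.01] F [ 0.1   0.09 -4.01] w 0.0313
n 14 turn/row [ 1.1  -3.09  2.63] len 0.502
0 [-3.2, -1.6, 0.0]
1 [-3.3, -1.5, 0.2]
2 [-3.3, -1.3, 0.5]
3 [-3.3, -1.1, 0.6]
4 [-3.4, -1.0, 0.8]
5 [-3.3, -0.8, 1.0]
6 [-3.3, -0.6, 1.3]
7 [-3.3, -0.5, 1.4]
8 [-3.2, -0.3, 1.6]
9 [-3.1, -0.1, 1.7]
10 [-3.0, 0.1, 2.0]
11 [-2.9, 0.2, 2.1]
12 [-2.8, 0.5, 2.2]
13 [-2.63, 0.56, 2.36]
end [ 0.54   -0.2229  0.31  ]
```

View pics/s1.png

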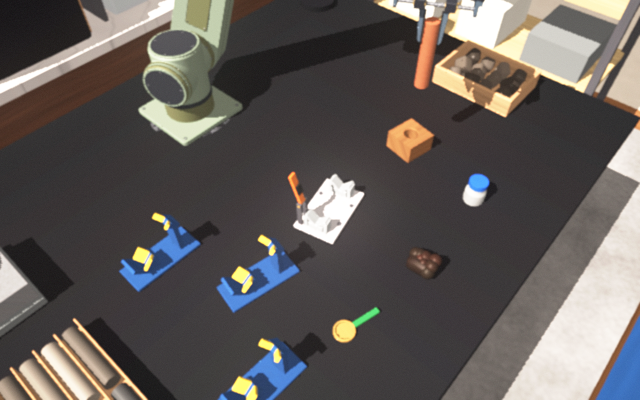

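The core hangs straight in the gripper at (428,55), clear of the stand, with the socket visible at (411,135). Weight on the wrist is −4 N. I'll carry it over.

Request:
apply_moves(
  series=[
    {"hand": 2.6, "dx": -3.2, "dy": -1.6, "dz": 0, "ax": 1.1, "ay": -3.1, "az": 2.6},
    {"hand": 2.6, "dx": -3.3, "dy": -1.5, "dz": 0.2, "ax": 1.1, "ay": -3.1, "az": 2.6},
    {"hand": 2.6, "dx": -3.3, "dy": -1.3, "dz": 0.5, "ax": 1.1, "ay": -3.1, "az": 2.6},
    {"hand": 2.6, "dx": -3.3, "dy": -1.1, "dz": 0.6, "ax": 1.1, "ay": -3.1, "az": 2.6},
    {"hand": 2.6, "dx": -3.4, "dy": -1.0, "dz": 0.8, "ax": 1.1, "ay": -3.1, "az": 2.6},
    {"hand": 2.6, "dx": -3.3, "dy": -0.8, "dz": 1.0, "ax": 1.1, "ay": -3.1, "az": 2.6},
    {"hand": 2.6, "dx": -3.3, "dy": -0.6, "dz": 1.3, "ax": 1.1, "ay": -3.1, "az": 2.6},
  ],
)

```text
clock: 6.8
position: [0.5384, 0.0268, 0.3082]
ee_rot: [0.124, 0.639, 0.742, -0.156]
force: [-0.1, -0.3, -3.7]
gripper_width: 0.0312
```

```bash
python3 - <<'E'
from geo import *
st()
p=ra(117,0);p[2]=.31
plan(p,toolR(-11.97,-45),7)
E
```

```text
t 6.8 p [0.5384 0.0268 0.3082] z [-0.016 -0.391 -0.92 ] yhead 7.67 q [ 0.26  0.27  1.46 -0.38  1.53  0.15] F [-0.12 -0.3  -3.74] w 0.0312
n 7 turn/row [ 1.07 -3.05  2.68] len 0.25
0 [-3.3, -0.5, 1.4]
1 [-3.2, -0.2, 1.5]
2 [-3.1, -0.1, 1.7]
3 [-3.0, 0.0, 1.9]
4 [-2.9, 0.3, 2.1]
5 [-2.8, 0.4, 2.2]
6 [-2.66, 0.63, 2.28]
end [ 0.54  -0.223  0.31 ]
```

Request:
apply_moves(
  series=[
    {"hand": 2.6, "dx": -3.3, "dy": -0.5, "dz": 1.4, "ax": 1.1, "ay": -3.1, "az": 2.7},
    {"hand": 2.6, "dx": -3.2, "dy": -0.2, "dz": 1.5, "ax": 1.1, "ay": -3.1, "az": 2.7},
    {"hand": 2.6, "dx": -3.1, "dy": -0.1, "dz": 1.7, "ax": 1.1, "ay": -3.1, "az": 2.7},
    {"hand": 2.6, "dx": -3.0, "dy": 0, "dz": 1.9, "ax": 1.1, "ay": -3.1, "az": 2.7},
    {"hand": 2.6, "dx": -2.9, "dy": 0.3, "dz": 2.1, "ax": 1.1, "ay": -3.0, "az": 2.7},
    {"hand": 2.6, "dx": -2.8, "dy": 0.4, "dz": 2.2, "ax": 1.1, "ay": -3.0, "az": 2.7},
    {"hand": 2.6, "dx": -2.7, "dy": 0.6, "dz": 2.3, "ax": 1.0, "ay": -3.0, "az": 2.7},
    {"hand": 2.6, "dx": 0, "dy": 0, "dz": 0, "ax": 0, "ay": 0, "az": 0},
  ],
)

```text
clock: 7.6
position: [0.5391, -0.2243, 0.3085]
ee_rot: [0.239, 0.719, 0.58, -0.298]
force: [-1.0, 0.6, -3.2]
gripper_width: 0.0315
```

```bash
python3 - <<'E'
from geo import *
st()
plan(ra(122,50),toolR(-11.97,-45),6)
snap("scene","s2");snap("wrist","w7");snap("top","t2")
E
python3 -c "
import cv2,numpy as np
a=[cv2.resize(cv2.imread(f'pics/{i}.png')[y:y+200,x:x+260],(400,300)) for i,x,y in (('s2',120,120),('t2',300,100),('w7',200,0))]
a.append(np.zeros_like(a[0]));cv2.imwrite('pics/m1.png',np.vstack([np.hstack(a[:2]),np.hstack(a[2:])]))"
```

```text
t 7.6 p [ 0.5391 -0.2243  0.3085] z [-0.152 -0.69  -0.708] yhead -12.23 q [-0.01  0.35  1.53 -0.77  1.49  0.36] F [-0.97  0.6  -3.21] w 0.0315
n 6 turn/row [-0.05 -0.01 -0.01] len 0.156
0 [1.4, 0.0, 2.2]
1 [1.5, 0.0, 2.1]
2 [1.4, 0.1, 2.2]
3 [1.5, -0.0, 2.1]
4 [1.4, -0.0, 2.2]
5 [1.46, -0.0, 2.16]
end [ 0.5334 -0.2541  0.1557]
```

View pics/m1.png

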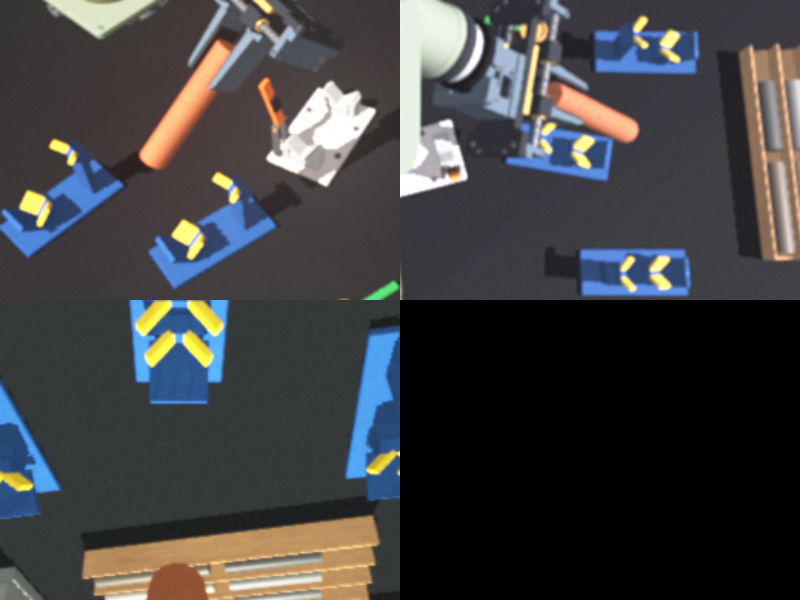

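The core is tilted 45° toward the foot plate. The wrist crop shows the chosen rest's troughs directly in line with it, both near column 178. I'll descend to the hover pose.

Request:
apply_moves(
  series=[
    {"hand": 2.6, "dx": 1.4, "dy": 0, "dz": 2.2, "ax": 0, "ay": 0, "az": 0},
    {"hand": 2.6, "dx": 1.5, "dy": 0, "dz": 2.1, "ax": 0, "ay": 0, "az": 0},
    {"hand": 2.6, "dx": 1.4, "dy": 0.1, "dz": 2.2, "ax": 0, "ay": 0, "az": 0},
    {"hand": 2.6, "dx": 1.5, "dy": 0, "dz": 2.1, "ax": 0, "ay": 0, "az": 0},
    {"hand": 2.6, "dx": 1.4, "dy": 0, "dz": 2.2, "ax": 0, "ay": 0, "az": 0},
    {"hand": 2.6, "dx": 1.5, "dy": 0, "dz": 2.1, "ax": 0, "ay": 0, "az": 0},
    {"hand": 2.6, "dx": 0, "dy": 0, "dz": 0, "ax": 0, "ay": 0, "az": 0},
    {"hand": 2.6, "dx": 0, "dy": 0, "dz": 0, "ax": 0, "ay": 0, "az": 0},
  ],
)

```text
clock: 8.55
position: [0.5364, -0.2507, 0.16]
ee_rot: [0.242, 0.719, 0.581, -0.296]
force: [0.9, 0.2, -3.3]
gripper_width: 0.0315
```

```bash
python3 - <<'E'
from geo import *
st()
plan(ra(119,3),toolR(-11.97,-45),5)
f=snap("wrist","w8");g=snap("scene","s3");t=snap("top","t3")
# expected core in scene vs seen
for n,F in (("scene",g),("top",t)):
    print(n,proj(F,np.array([ra(5,50),ra(165,50)])).round(1))
crop(g,180,150,160,160,3.5,"c8");crop(t,340,140,120,100,5,"c9")
E
python3 -c "
import cv2,numpy as np
a=[cv2.resize(cv2.imread(f'pics/{i}.png'),(400,400)) for i in ('c8','c9')]
cv2.imwrite('pics/m2.png',np.hstack(a))"
```

```text
t 8.55 p [ 0.5364 -0.2507  0.16  ] z [-0.144 -0.691 -0.708] yhead -11.98 q [-0.05  0.47  1.75 -0.84  1.22  0.58] F [ 0.89  0.24 -3.35] w 0.0315
n 5 turn/row [ 0.03 -0.02 -0.03] len 0.048
0 [0.9, -0.0, 0.2]
1 [1.0, -0.1, 0.2]
2 [0.9, -0.0, 0.1]
3 [1.0, -0.1, 0.2]
4 [0.93, -0.03, 0.19]
end [ 0.5398 -0.2236  0.1202]
scene [[218.3 282.3]
 [263.1 218.1]]
top [[442.6 201.6]
 [401.  183.5]]
```

View pics/m2.png

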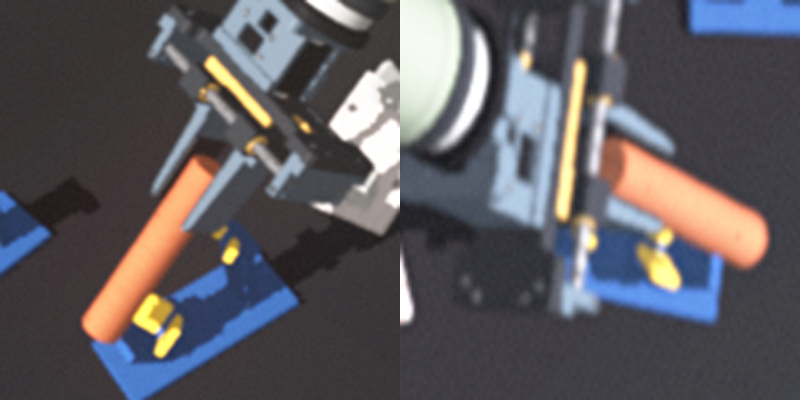

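View pics/w8.png

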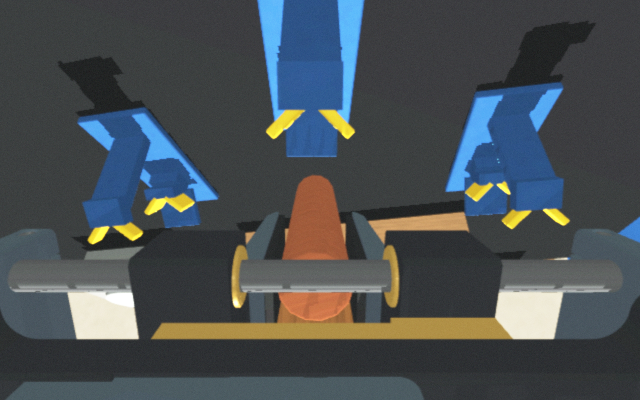

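Scene crop: the core's low end is at about (222,280), against a predicted (218,282). The wrist view shows the core centred over the rest between columns 278 and 342. I'll lower it along the trough normal.

Request:
apply_moves(
  series=[
    {"hand": 2.6, "dx": 0.9, "dy": -0.1, "dz": 0.2, "ax": 0, "ay": 0, "az": 0},
    {"hand": 2.6, "dx": 1.0, "dy": 0, "dz": 0.2, "ax": 0, "ay": 0, "az": 0},
    {"hand": 2.6, "dx": 0.9, "dy": -0.1, "dz": 0.1, "ax": 0, "ay": 0, "az": 0},
    {"hand": 2.6, "dx": 1.0, "dy": 0, "dz": 0.2, "ax": 0, "ay": 0, "az": 0},
    {"hand": 2.6, "dx": 0.7, "dy": 0, "dz": 0, "ax": 0, "ay": 0, "az": 0},
    {"hand": 2.6, "dx": 0, "dy": 0, "dz": 0, "ax": 0, "ay": 0, "az": 0},
    {"hand": 2.6, "dx": 0, "dy": 0, "dz": 0, "ax": 0, "ay": 0, "az": 0},
  ],
)

```text
clock: 9.4
position: [0.5399, -0.2245, 0.1228]
ee_rot: [0.242, 0.719, 0.581, -0.296]
force: [-0.1, -0.6, -3.9]
gripper_width: 0.0315
```

```bash
python3 - <<'E'
from geo import *
st();plan(ra(117.5,0),toolR(-11.97,-45),3)
f=snap("wrist","w9");g=snap("scene","s4");t=snap("top","t4")
crop(g,180,190,120,120,3.5,"c8");crop(t,340,140,120,100,5,"c9")
E
python3 -c "
import cv2,numpy as np
a=[cv2.resize(cv2.imread(f'pics/{i}.png'),(400,400)) for i in ('c8','c9')]
cv2.imwrite('pics/m3.png',np.hstack(a))"
```

```text
t 9.4 p [ 0.5399 -0.2245  0.1228] z [-0.145 -0.691 -0.708] yhead -12.03 q [-0.01  0.52  1.78 -0.84  1.2   0.67] F [-0.06 -0.55 -3.87] w 0.0315
n 3 turn/row [ 0.03 -0.02 -0.06] len 0.006
0 [0.2, -0.0, 0.1]
1 [0.2, -0.0, 0.1]
2 [0.14, -0.03, 0.07]
end [ 0.5401 -0.2226  0.1171]
```

View pics/m3.png

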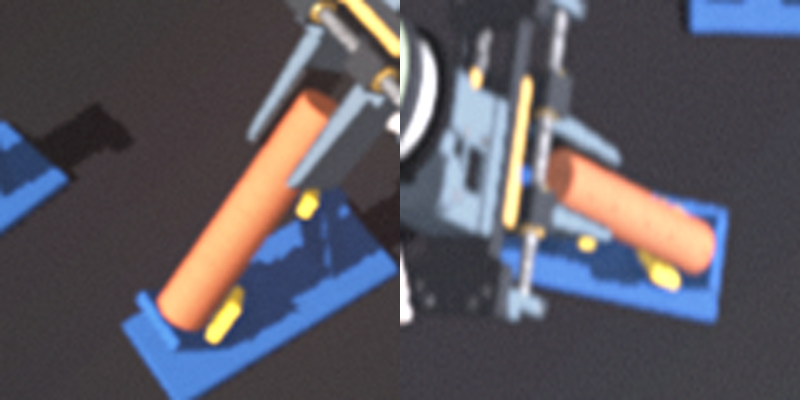

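The core is over both troughs, with no contact yet. I'll creep down while watching force.

Request:
apply_moves(
  series=[
    {"hand": 2.6, "dx": 0.2, "dy": 0, "dz": 0.1, "ax": 0, "ay": 0, "az": 0},
    {"hand": 2.6, "dx": 0.2, "dy": 0, "dz": 0.1, "ax": 0, "ay": 0, "az": 0},
    {"hand": 2.6, "dx": 0, "dy": 0, "dz": 0, "ax": 0, "ay": 0, "az": 0},
    {"hand": 2.6, "dx": 0, "dy": 0, "dz": 0, "ax": 0, "ay": 0, "az": 0},
  ],
)

```text
clock: 9.95
position: [0.54, -0.2232, 0.1186]
ee_rot: [0.242, 0.719, 0.581, -0.296]
force: [0.0, 0.2, -3.6]
gripper_width: 0.0313
```

```bash
python3 - <<'E'
from geo import *
st();plan(ra(117,0),toolR(-11.97,-45),1)
E
```

```text
t 9.95 p [ 0.54   -0.2232  0.1186] z [-0.145 -0.691 -0.708] yhead -12.06 q [-0.    0.52  1.78 -0.84  1.19  0.67] F [ 0.01  0.23 -3.63] w 0.0313
n 1 turn/row [ 0.09 -0.09 -0.21] len 0.002
0 [0.15, -0.01, 0.11]
end [ 0.54   -0.2229  0.1168]
```

Request:
apply_moves(
  series=[
    {"hand": 2.6, "dx": 0.15, "dy": 0, "dz": 0.1, "ax": 0, "ay": 0, "az": 0},
    {"hand": 2.6, "dx": 0, "dy": 0, "dz": 0, "ax": 0, "ay": 0, "az": 0},
    {"hand": 2.6, "dx": 0, "dy": 0, "dz": 0, "ax": 0, "ay": 0, "az": 0},
  ],
)

```text
clock: 10.25
position: [0.5403, -0.2228, 0.1169]
ee_rot: [0.242, 0.719, 0.581, -0.296]
force: [0.8, -0.6, -3.1]
gripper_width: 0.0314
```

```bash
python3 - <<'E'
from geo import *
st();plan(ra(117,0),toolR(-11.97,-45),1)
E
```

```text
t 10.25 p [ 0.5403 -0.2228  0.1169] z [-0.144 -0.691 -0.708] yhead -12.04 q [-0.    0.52  1.78 -0.84  1.19  0.68] F [ 0.75 -0.64 -3.06] w 0.0314
n 1 turn/row [ 0.11 -0.1  -0.22] len 0.0
0 [0.0, -0.03, 0.03]
end [ 0.54   -0.223   0.1167]
```

Request:
apply_moves(
  series=[
    {"hand": 2.6, "dx": 0.1, "dy": 0, "dz": 0, "ax": 0, "ay": 0, "az": 0},
    {"hand": 2.6, "dx": 0, "dy": 0, "dz": 0, "ax": 0, "ay": 0, "az": 0},
    {"hand": 2.6, "dx": 0, "dy": 0, "dz": 0, "ax": 0, "ay": 0, "az": 0},
  ],
)

```text
clock: 10.55
position: [0.5403, -0.2222, 0.1163]
ee_rot: [0.242, 0.719, 0.581, -0.296]
force: [0.6, 0.3, -2.1]
gripper_width: 0.0314
```

```bash
python3 - <<'E'
from geo import *
st();plan(ra(117,0),toolR(-11.97,-45),1)
g=snap("scene","s5");crop(g,190,220,90,90,6,"c10");w=snap("wrist","w10")
E
```

```text
t 10.55 p [ 0.5403 -0.2222  0.1163] z [-0.145 -0.691 -0.708] yhead -12.05 q [-0.    0.52  1.78 -0.84  1.19  0.68] F [ 0.64  0.28 -2.07] w 0.0314
n 1 turn/row [ 0.1  -0.09 -0.22] len 0.001
0 [-0.09, -0.02, 0.03]
end [ 0.54   -0.223   0.1167]
```

View pics/c10.png

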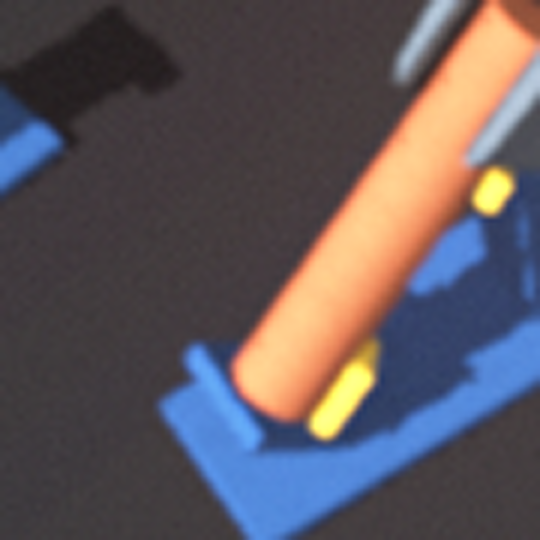

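Contact is starting: Fz has fallen from −3.9 to −2.1 N. The foot plate is still a hair away, so I'll nudge on.

Request:
apply_moves(
  series=[
    {"hand": 2.6, "dx": 0.05, "dy": 0, "dz": 0.1, "ax": 0, "ay": 0, "az": 0},
    {"hand": 2.6, "dx": 0, "dy": 0, "dz": 0, "ax": 0, "ay": 0, "az": 0},
    {"hand": 2.6, "dx": 0, "dy": 0, "dz": 0, "ax": 0, "ay": 0, "az": 0},
  ],
)

```text
clock: 10.95
position: [0.5405, -0.2221, 0.1161]
ee_rot: [0.242, 0.719, 0.58, -0.296]
force: [0.0, 4.3, 2.6]
gripper_width: 0.0309
```

```bash
python3 - <<'E'
from geo import *
st()
E
```

```text
t 10.95 p [ 0.5405 -0.2221  0.1161] z [-0.144 -0.691 -0.708] yhead -12.07 q [-0.    0.53  1.78 -0.84  1.19  0.68] F [0.03 4.28 2.55] w 0.0309
```

Now there is firm contact with the foot plate (+4.3 y, +2.6 z). I'll release.

Request:
apply_moves(
  series=[
    {"hand": 3.6, "dx": 0, "dy": 0, "dz": 0, "ax": 0, "ay": 0, "az": 0},
    {"hand": 4.5, "dx": 0, "dy": 0, "dz": 0, "ax": 0, "ay": 0, "az": 0},
    {"hand": 6, "dx": 0, "dy": 0, "dz": 0, "ax": 0, "ay": 0, "az": 0},
    {"hand": 7, "dx": 0, "dy": 0, "dz": 0, "ax": 0, "ay": 0, "az": 0},
    {"hand": 7, "dx": 0, "dy": 0, "dz": 0, "ax": 0, "ay": 0, "az": 0},
    {"hand": 7, "dx": 0, "dy": 0, "dz": 0, "ax": 0, "ay": 0, "az": 0},
  ],
)

```text
clock: 11.55
position: [0.5402, -0.2226, 0.1151]
ee_rot: [0.242, 0.719, 0.581, -0.296]
force: [0.3, -0.2, -0.2]
gripper_width: 0.0698
```

```bash
python3 - <<'E'
from geo import *
st()
g=snap("scene","s6");crop(g,190,190,120,120,4,"c11")
w=snap("wrist","w11")
E
```

```text
t 11.55 p [ 0.5402 -0.2226  0.1151] z [-0.145 -0.691 -0.708] yhead -12.06 q [-0.    0.53  1.78 -0.84  1.19  0.68] F [ 0.25 -0.19 -0.15] w 0.0698
```

View pics/c11.png

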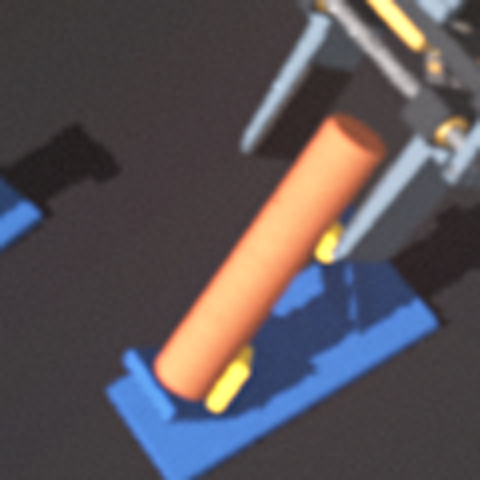

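The core lies in the rest against the foot plate at crop (160,375), fingers clear, force zero. I'll retreat along its axis.

Request:
apply_moves(
  series=[
    {"hand": 7.5, "dx": 0, "dy": 0, "dz": -1, "ax": 0, "ay": 0, "az": 0},
    {"hand": 7.5, "dx": 0, "dy": 0, "dz": -2, "ax": 0, "ay": 0, "az": 0},
    {"hand": 7.5, "dx": 0, "dy": 0, "dz": -3, "ax": 0, "ay": 0, "az": 0},
    {"hand": 7.5, "dx": 0, "dy": 0, "dz": -3, "ax": 0, "ay": 0, "az": 0},
    {"hand": 7.5, "dx": -1, "dy": 0, "dz": -3, "ax": 0, "ay": 0, "az": 0},
    {"hand": 7.5, "dx": -2, "dy": 0, "dz": -2, "ax": 0, "ay": 0, "az": 0},
  ],
)

```text
clock: 12.25
position: [0.5567, -0.1444, 0.2367]
ee_rot: [0.242, 0.718, 0.582, -0.295]
force: [-0.2, -0.7, 1.4]
gripper_width: 0.0751
```

```bash
python3 - <<'E'
from geo import *
st()
p=ra(78,110);p[2]=.26
plan(p,toolR(-11.97,45),12)
E
```

```text
t 12.25 p [ 0.5567 -0.1444  0.2367] z [-0.143 -0.691 -0.709] yhead -11.91 q [ 0.12  0.43  1.59 -0.74  1.47  0.55] F [-0.2  -0.7   1.41] w 0.0751
n 12 turn/row [0.02 7.49 0.01] len 0.187
0 [-1.2, -0.0, 1.0]
1 [-1.4, -0.0, 0.7]
2 [-1.4, -0.0, 0.6]
3 [-1.5, -0.0, 0.4]
4 [-1.6, 0.0, 0.3]
5 [-1.5, 0.0, -0.0]
6 [-1.6, 0.0, -0.2]
7 [-1.5, 0.0, -0.4]
8 [-1.4, 0.0, -0.6]
9 [-1.4, 0.0, -0.8]
10 [-1.2, 0.0, -0.9]
11 [-1.11, 0.01, -1.14]
end [ 0.5181 -0.326   0.2601]
```

Request:
apply_moves(
  series=[
    {"hand": 7.5, "dx": -1.2, "dy": 0, "dz": 1.0, "ax": 0, "ay": 7.5, "az": 0},
    {"hand": 7.5, "dx": -1.4, "dy": 0, "dz": 0.7, "ax": 0, "ay": 7.5, "az": 0},
    {"hand": 7.5, "dx": -1.4, "dy": 0, "dz": 0.6, "ax": 0, "ay": 7.5, "az": 0},
    {"hand": 7.5, "dx": -1.5, "dy": 0, "dz": 0.4, "ax": 0, "ay": 7.5, "az": 0},
    {"hand": 7.5, "dx": -1.6, "dy": 0, "dz": 0.3, "ax": 0, "ay": 7.5, "az": 0},
    {"hand": 7.5, "dx": -1.5, "dy": 0, "dz": 0, "ax": 0, "ay": 7.5, "az": 0},
    {"hand": 7.5, "dx": -1.6, "dy": 0, "dz": -0.2, "ax": 0, "ay": 7.5, "az": 0},
    {"hand": 7.5, "dx": -1.5, "dy": 0, "dz": -0.4, "ax": 0, "ay": 7.5, "az": 0},
    {"hand": 7.5, "dx": -1.4, "dy": 0, "dz": -0.6, "ax": 0, "ay": 7.5, "az": 0},
    {"hand": 7.5, "dx": -1.4, "dy": 0, "dz": -0.8, "ax": 0, "ay": 7.5, "az": 0},
  ],
)

```text
clock: 13.25
position: [0.5236, -0.2988, 0.2567]
ee_rot: [-0.162, 0.749, 0.608, 0.205]
force: [-0.3, -0.1, -0.4]
gripper_width: 0.0751
```

```bash
python3 - <<'E'
from geo import *
st()
plan(ra(78,80),toolR(-11.97,45),6)
E
```

```text
t 13.25 p [ 0.5236 -0.2988  0.2567] z [ 0.111  0.493 -0.863] yhead -12.0 q [-0.78  0.48  1.32  0.44  1.63 -0.61] F [-0.28 -0.12 -0.38] w 0.0751
n 6 turn/row [0.06 2.44 0.04] len 0.111
0 [-1.0, -0.0, 1.5]
1 [-1.1, -0.0, 1.5]
2 [-1.2, -0.0, 1.5]
3 [-1.2, -0.0, 1.4]
4 [-1.3, -0.0, 1.3]
5 [-1.3, -0.01, 1.31]
end [ 0.5225 -0.3053  0.1458]
```

Request:
apply_moves(
  series=[
    {"hand": 7.5, "dx": -1.0, "dy": 0, "dz": 1.5, "ax": 0, "ay": 2.5, "az": 0},
    {"hand": 7.5, "dx": -1.1, "dy": 0, "dz": 1.5, "ax": 0, "ay": 2.5, "az": 0},
    {"hand": 7.5, "dx": -1.2, "dy": 0, "dz": 1.5, "ax": 0, "ay": 2.4, "az": 0},
    {"hand": 7.5, "dx": -1.2, "dy": 0, "dz": 1.4, "ax": 0, "ay": 2.4, "az": 0},
    {"hand": 7.5, "dx": -1.3, "dy": 0, "dz": 1.3, "ax": 0, "ay": 2.4, "az": 0},
    {"hand": 7.5, "dx": -1.3, "dy": 0, "dz": 1.3, "ax": 0, "ay": 2.4, "az": 0},
    {"hand": 7.5, "dx": 0, "dy": 0, "dz": 0, "ax": 0, "ay": 0, "az": 0},
    {"hand": 7.5, "dx": 0, "dy": 0, "dz": 0, "ax": 0, "ay": 0, "az": 0},
  ],
)

```text
clock: 14.05
position: [0.5227, -0.3049, 0.1445]
ee_rot: [-0.238, 0.718, 0.582, 0.297]
force: [0.2, 0.3, 0.5]
gripper_width: 0.0747
```

```bash
python3 - <<'E'
from geo import *
st()
f=snap("wrist","w12");g=snap("scene","s7");t=snap("top","t7")
print(proj(f,np.array([ra(160,0),ra(80,0),ra(0,0)])).round(1))
plan(ra(78,-15),toolR(-11.97,45),6)
crop(g,150,190,150,130,3,"c12");crop(t,340,140,150,130,3,"c13")
E
python3 -c "
import cv2,numpy as np
a=[cv2.resize(cv2.imread(f'pics/{i}.png'),(400,347)) for i in ('c12','c13')]
cv2.imwrite('pics/m4.png',np.hstack(a))"
```

```text
t 14.05 p [ 0.5227 -0.3049  0.1445] z [ 0.149  0.687 -0.711] yhead -12.02 q [-0.86  0.66  1.42  0.59  1.6  -0.81] F [0.16 0.33 0.48] w 0.0747
[[315.2  87.4]
 [315.  199.4]
 [314.7 295. ]]
n 6 turn/row [0.05 0.07 0.04] len 0.095
0 [0.0, -0.0, 1.6]
1 [0.0, -0.0, 1.6]
2 [0.0, -0.0, 1.5]
3 [0.0, -0.1, 1.6]
4 [0.0, 0.0, 1.6]
5 [0.01, 0.02, 1.58]
end [ 0.5365 -0.2396  0.0786]
```

View pics/m4.png

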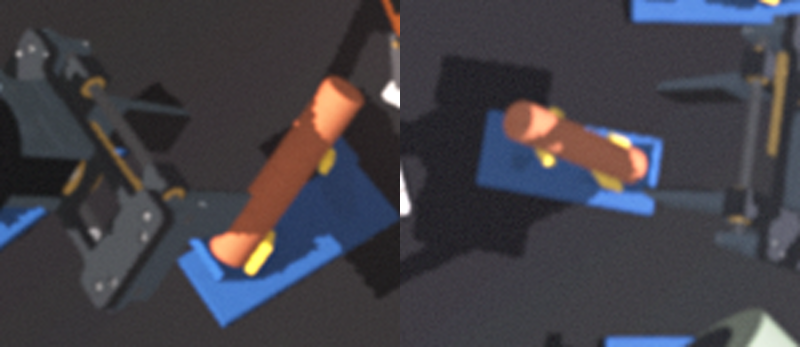

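View pics/w12.png

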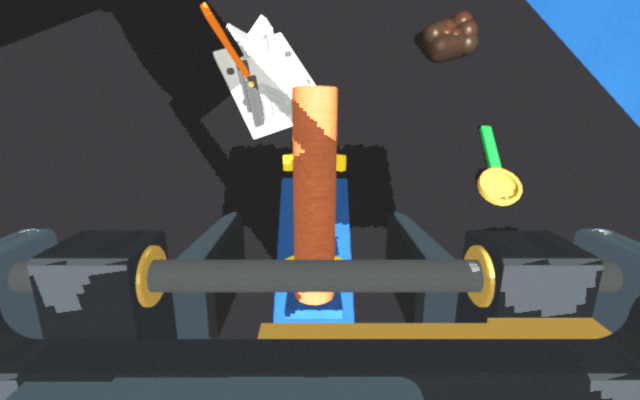

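The core is seated in the rest as predicted: upper end at (315,90), lower end at (315,297), centred between the fingers. I'll advance and grip.

Request:
apply_moves(
  series=[
    {"hand": 7.5, "dx": 0, "dy": 0, "dz": 1.8, "ax": 0, "ay": 0, "az": 0},
    {"hand": 7.5, "dx": 0, "dy": 0, "dz": 1.8, "ax": 0, "ay": 0, "az": 0},
    {"hand": 7.5, "dx": 0, "dy": -0.1, "dz": 1.7, "ax": 0, "ay": 0, "az": 0},
    {"hand": 7.0, "dx": 0, "dy": 0, "dz": 1.6, "ax": 0, "ay": 0, "az": 0},
    {"hand": 6.4, "dx": 0, "dy": 0, "dz": 1.4, "ax": 0, "ay": 0, "az": 0},
    {"hand": 5.5, "dx": 0, "dy": 0, "dz": 1.2, "ax": 0, "ay": 0, "az": 0},
    {"hand": 4.5, "dx": 0, "dy": 0, "dz": 0, "ax": 0, "ay": 0, "az": 0},
    {"hand": 4, "dx": 0, "dy": 0, "dz": 0, "ax": 0, "ay": 0, "az": 0},
    {"hand": 4, "dx": 0, "dy": 0, "dz": 0, "ax": 0, "ay": 0, "az": 0},
  ],
)

```text
clock: 15.1
position: [0.536, -0.2403, 0.077]
ee_rot: [-0.237, 0.719, 0.582, 0.297]
force: [0.2, 0.1, -0.8]
gripper_width: 0.0402
```

```bash
python3 - <<'E'
from geo import *
st()
plan(ra(78,-15),toolR(-11.97,45),1)
f=snap("wrist","w13")
E
```

```text
t 15.1 p [ 0.536  -0.2403  0.077 ] z [ 0.151  0.687 -0.711] yhead -12.08 q [-0.79  0.68  1.58  0.64  1.41 -0.86] F [ 0.24  0.09 -0.75] w 0.0402
n 1 turn/row [0.28 0.35 0.13] len 0.002
0 [0.16, 0.03, -0.06]
end [ 0.5365 -0.2396  0.0785]
```

View pics/w13.png

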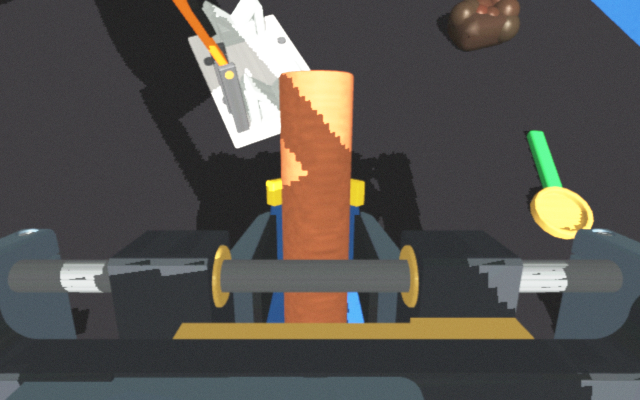

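The fingers straddle the core symmetrically, at 246–282 and 353–390. I'll shift 1.5 mm up-axis and close.

Request:
apply_moves(
  series=[
    {"hand": 4, "dx": 0.15, "dy": 0, "dz": -0.05, "ax": 0, "ay": 0.3, "az": 0},
    {"hand": 3.2, "dx": 0, "dy": 0, "dz": 0, "ax": 0, "ay": 0, "az": 0},
    {"hand": 2.6, "dx": 0, "dy": 0, "dz": 0, "ax": 0, "ay": 0, "az": 0},
    {"hand": 2.6, "dx": 0, "dy": 0, "dz": 0, "ax": 0, "ay": 0, "az": 0},
    {"hand": 2.6, "dx": 0, "dy": 0, "dz": 0, "ax": 0, "ay": 0, "az": 0},
    {"hand": 2.6, "dx": 0, "dy": 0, "dz": 0, "ax": 0, "ay": 0, "az": 0},
  ],
  force=45,
)

```text
clock: 15.75
position: [0.5362, -0.2393, 0.078]
ee_rot: [-0.239, 0.718, 0.582, 0.299]
force: [0.6, -2.8, 1.3]
gripper_width: 0.0314
```

```bash
python3 - <<'E'
from geo import *
st()
from workcell import state
s=state();l=rR.inv().apply(s["position"]-ro)*1000
print("axial",(l[1]+60)*h+(l[2]-34)*h,"n",-(l[1]+60)*h+(l[2]-34)*h,"x",l[0])
E
```

```text
t 15.75 p [ 0.5362 -0.2393  0.078 ] z [ 0.151  0.69  -0.708] yhead -12.09 q [-0.79  0.68  1.58  0.65  1.41 -0.86] F [ 0.57 -2.76  1.33] w 0.0314
axial 77.74533175183342 n -15.473633271299484 x -0.31350585384945906
```

Gripped at axial 77.7 mm, 31.4 mm wide. I'll lift out along the normal.

Request:
apply_moves(
  series=[
    {"hand": 2.6, "dx": 0, "dy": 0, "dz": -0.7, "ax": 0, "ay": 0, "az": 0},
    {"hand": 2.6, "dx": 0, "dy": 0, "dz": -1.2, "ax": 0, "ay": 0, "az": 0},
    {"hand": 2.6, "dx": 0, "dy": 0, "dz": -1.6, "ax": 0, "ay": 0, "az": 0},
    {"hand": 2.6, "dx": 0, "dy": 0, "dz": -2, "ax": 0, "ay": 0, "az": 0},
    {"hand": 2.6, "dx": -1, "dy": 0, "dz": -2, "ax": 0, "ay": 0, "az": 0},
    {"hand": 2.6, "dx": -2, "dy": 0, "dz": -2, "ax": 0, "ay": 0, "az": 0},
  ],
)

```text
clock: 16.35
position: [0.5169, -0.3262, 0.1254]
ee_rot: [-0.239, 0.718, 0.583, 0.298]
force: [-0.3, -1.3, -2.5]
gripper_width: 0.0312
```

```bash
python3 - <<'E'
from geo import *
st()
g=snap("scene","s8");crop(g,120,140,220,180,3,"c14")
plan(fw([0,-2.3,280]),toolR(13.31,0),14)
E
```

```text
t 16.35 p [ 0.5169 -0.3262  0.1254] z [ 0.15   0.69  -0.708] yhead -11.97 q [-0.89  0.7   1.4   0.58  1.6  -0.84] F [-0.25 -1.28 -2.55] w 0.0312
n 14 turn/row [ 0.73 -3.13 -1.72] len 0.349
0 [2.3, -0.4, 0.7]
1 [2.4, -0.3, 0.7]
2 [2.5, -0.3, 0.4]
3 [2.4, -0.1, 0.4]
4 [2.5, -0.1, 0.2]
5 [2.5, -0.0, 0.1]
6 [2.5, 0.0, -0.0]
7 [2.5, 0.2, -0.2]
8 [2.5, 0.2, -0.4]
9 [2.4, 0.2, -0.4]
10 [2.4, 0.4, -0.6]
11 [2.3, 0.4, -0.7]
12 [2.3, 0.4, -0.9]
13 [2.27, 0.56, -1.0]
end [ 0.5245 -0.0194  0.28  ]
```

View pics/c14.png

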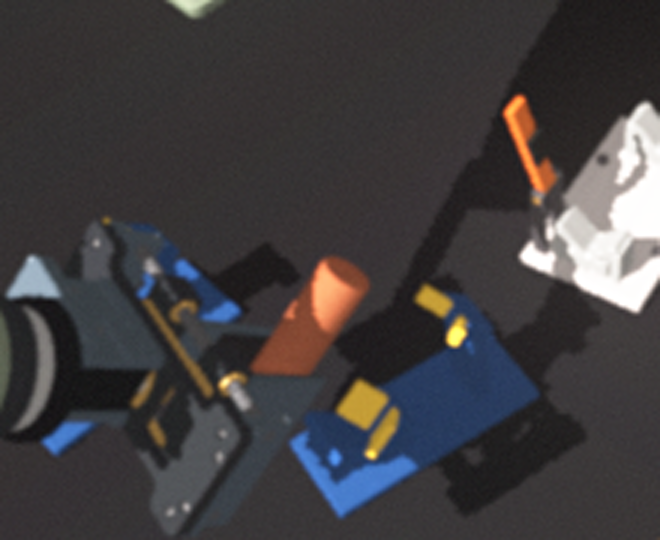

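The core is held, clear of the rest. I'll raise it straight up, then carry it over while levelling.

Request:
apply_moves(
  series=[
    {"hand": 2.6, "dx": 1.5, "dy": 0, "dz": -1.5, "ax": 0, "ay": 0, "az": 0},
    {"hand": 2.6, "dx": 2.0, "dy": 0, "dz": -2.0, "ax": 0, "ay": 0, "az": 0},
    {"hand": 2.6, "dx": 2.0, "dy": 0, "dz": -2.0, "ax": 0, "ay": 0, "az": 0},
    {"hand": 2.6, "dx": 2.0, "dy": 0, "dz": -2.0, "ax": 0, "ay": 0, "az": 0},
    {"hand": 2.6, "dx": 2.0, "dy": 0, "dz": -2.0, "ax": 0, "ay": 0, "az": 0},
  ],
)

```text
clock: 16.9
position: [0.5159, -0.3256, 0.259]
ee_rot: [-0.24, 0.718, 0.581, 0.298]
force: [-0.7, -0.7, -2.7]
gripper_width: 0.0315
```

```bash
python3 - <<'E'
from geo import *
st()
plan(fw([0,-2.3,260]),toolR(13.31,0),13)
E
```

```text
t 16.9 p [ 0.5159 -0.3256  0.259 ] z [ 0.149  0.691 -0.708] yhead -12.07 q [-0.89  0.59  1.24  0.6   1.81 -0.69] F [-0.68 -0.72 -2.66] w 0.0315
n 13 turn/row [ 0.77 -3.4  -1.85] len 0.306
0 [1.6, -0.4, 1.6]
1 [1.8, -0.4, 1.6]
2 [1.8, -0.3, 1.4]
3 [2.0, -0.1, 1.3]
4 [2.0, -0.2, 1.2]
5 [2.1, 0.0, 1.1]
6 [2.2, 0.1, 1.0]
7 [2.2, 0.1, 0.8]
8 [2.2, 0.2, 0.7]
9 [2.3, 0.3, 0.6]
10 [2.2, 0.4, 0.4]
11 [2.3, 0.4, 0.3]
12 [2.33, 0.58, 0.09]
end [ 0.5245 -0.0194  0.26  ]
```

Request:
apply_moves(
  series=[
    {"hand": 2.6, "dx": 1.6, "dy": -0.4, "dz": 1.6, "ax": 0.8, "ay": -3.4, "az": -1.9},
    {"hand": 2.6, "dx": 1.8, "dy": -0.4, "dz": 1.6, "ax": 0.8, "ay": -3.4, "az": -1.9},
    {"hand": 2.6, "dx": 1.8, "dy": -0.3, "dz": 1.4, "ax": 0.8, "ay": -3.4, "az": -1.9},
    {"hand": 2.6, "dx": 2.0, "dy": -0.1, "dz": 1.3, "ax": 0.8, "ay": -3.4, "az": -1.9},
    {"hand": 2.6, "dx": 2.0, "dy": -0.2, "dz": 1.2, "ax": 0.8, "ay": -3.4, "az": -1.9},
    {"hand": 2.6, "dx": 2.1, "dy": 0, "dz": 1.1, "ax": 0.8, "ay": -3.4, "az": -1.9},
    {"hand": 2.6, "dx": 2.2, "dy": 0.1, "dz": 1.0, "ax": 0.8, "ay": -3.4, "az": -1.9},
    {"hand": 2.6, "dx": 2.2, "dy": 0.1, "dz": 0.8, "ax": 0.8, "ay": -3.4, "az": -1.9},
  ],
)

```text
clock: 17.7
position: [0.5205, -0.1357, 0.2592]
ee_rot: [-0.094, 0.671, 0.726, 0.117]
force: [1.3, 0.9, -3.1]
gripper_width: 0.0309
```

```bash
python3 - <<'E'
from geo import *
st()
plan(fw([0,-2.3,250]),toolR(13.31,0),6)
E
```

```text
t 17.7 p [ 0.5205 -0.1357  0.2592] z [ 0.02   0.296 -0.955] yhead 4.17 q [-0.45  0.29  1.54  0.28  1.44 -0.58] F [ 1.27  0.91 -3.1 ] w 0.0309
n 6 turn/row [ 0.64 -2.81 -1.45] len 0.117
0 [1.8, 0.2, 0.7]
1 [1.8, 0.3, 0.7]
2 [1.9, 0.3, 0.5]
3 [1.8, 0.3, 0.4]
4 [1.9, 0.4, 0.4]
5 [1.86, 0.5, 0.23]
end [ 0.5245 -0.0194  0.25  ]
```

Request:
apply_moves(
  series=[
    {"hand": 2.6, "dx": 1.8, "dy": 0.2, "dz": 0.7, "ax": 0.6, "ay": -2.8, "az": -1.5},
    {"hand": 2.6, "dx": 1.8, "dy": 0.3, "dz": 0.7, "ax": 0.6, "ay": -2.8, "az": -1.5},
    {"hand": 2.6, "dx": 1.9, "dy": 0.3, "dz": 0.5, "ax": 0.6, "ay": -2.8, "az": -1.5},
    {"hand": 2.6, "dx": 1.8, "dy": 0.3, "dz": 0.4, "ax": 0.6, "ay": -2.8, "az": -1.4},
    {"hand": 2.6, "dx": 1.9, "dy": 0.4, "dz": 0.4, "ax": 0.7, "ay": -2.8, "az": -1.4},
    {"hand": 2.6, "dx": 1.9, "dy": 0.5, "dz": 0.2, "ax": 0.7, "ay": -2.8, "az": -1.4},
    {"hand": 2.6, "dx": 0, "dy": 0, "dz": 0, "ax": 0, "ay": 0, "az": 0},
    {"hand": 2.6, "dx": 0, "dy": 0, "dz": 0, "ax": 0, "ay": 0, "az": 0},
  ],
)

```text
clock: 18.5
position: [0.5246, -0.0193, 0.2505]
ee_rot: [-0.001, 0.62, 0.784, 0.001]
force: [-0.2, -1.0, -3.1]
gripper_width: 0.0312
```

```bash
python3 - <<'E'
from geo import *
st()
plan(fw([0,-2.3,110]),toolR(13.31,0),6)
f=snap("wrist","w14");g=snap("scene","s9")
from workcell import state
s=state();p=s["position"];R=rot(s["ee_rot"])
# predicted ends of core
E=np.array([p+R.apply([x,0,-.0155]) for x in (.0823,-.0777)])
print("pred ends",E.round(4).tolist(),proj(f,E).round(1),proj(g,E).round(1))
crop(g,240,80,170,170,4,"c15")
E
```

```text
t 18.5 p [ 0.5246 -0.0193  0.2505] z [ 0.001  0.003 -1.   ] yhead 13.3 q [-0.06  0.22  1.61  0.    1.31 -0.29] F [-0.22 -0.96 -3.08] w 0.0312
n 6 turn/row [ 0.01 -0.03 -0.  ] len 0.14
0 [-0.0, -0.0, 2.3]
1 [-0.0, -0.0, 2.4]
2 [-0.0, -0.0, 2.3]
3 [-0.0, -0.0, 2.4]
4 [-0.0, -0.0, 2.3]
5 [-0.03, -0.02, 2.35]
end [ 0.5246 -0.0194  0.11  ]
pred ends [[0.5062, 0.0597, 0.2663], [0.5426, -0.0961, 0.2658]] [[315.8  81.4]
 [314.8 390.8]] [[349.6 100.1]
 [310.8 150.1]]
```

View pics/w14.png

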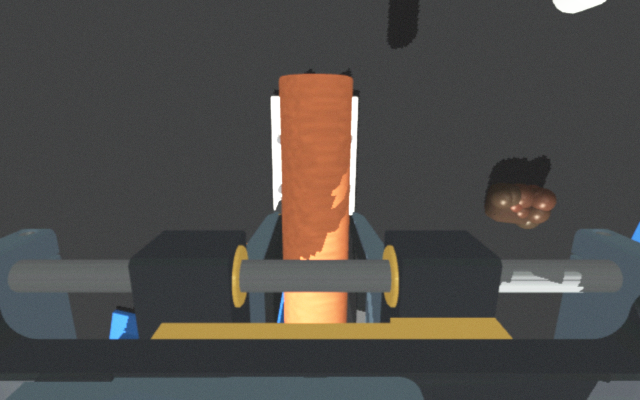

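View pics/c15.png

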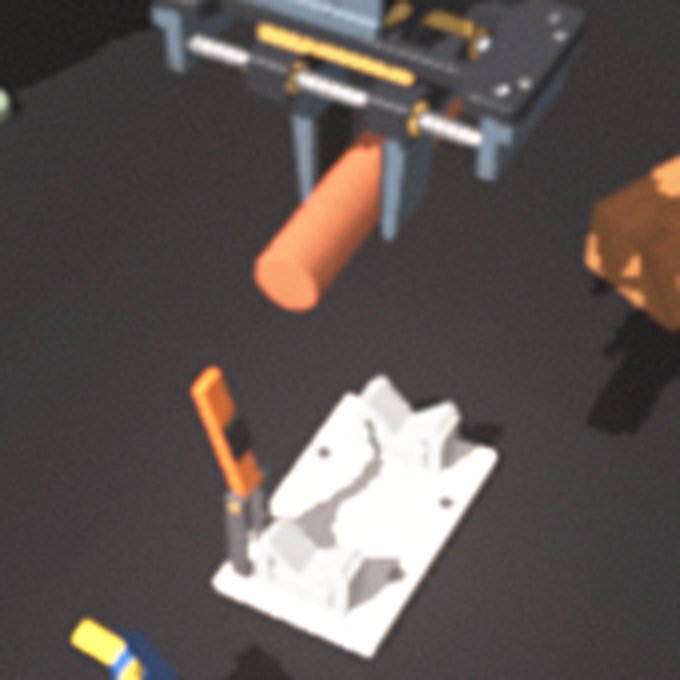

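The core's near end is at scene (312,151), against a predicted (311,150), and it lines up with the fixture. I'll descend.

Request:
apply_moves(
  series=[
    {"hand": 2.6, "dx": 0, "dy": 0, "dz": 2.4, "ax": 0, "ay": 0, "az": 0},
    {"hand": 2.6, "dx": 0, "dy": 0, "dz": 2.5, "ax": 0, "ay": 0, "az": 0},
    {"hand": 2.6, "dx": 0, "dy": 0, "dz": 2.5, "ax": 0, "ay": 0, "az": 0},
    {"hand": 2.6, "dx": 0, "dy": 0, "dz": 2.5, "ax": 0, "ay": 0, "az": 0},
    {"hand": 2.6, "dx": 0, "dy": 0, "dz": 2.5, "ax": 0, "ay": 0, "az": 0},
    {"hand": 2.6, "dx": 0, "dy": 0, "dz": 2.5, "ax": 0, "ay": 0, "az": 0},
    {"hand": 2.6, "dx": 0, "dy": 0, "dz": 0, "ax": 0, "ay": 0, "az": 0},
    {"hand": 2.6, "dx": 0, "dy": 0, "dz": 0, "ax": 0, "ay": 0, "az": 0},
  ],
)

```text
clock: 19.4
position: [0.5259, -0.0201, 0.1019]
ee_rot: [-0.0, 0.622, 0.783, 0.002]
force: [0.3, 0.3, -2.3]
gripper_width: 0.0311
```

```bash
python3 - <<'E'
from geo import *
st()
plan(fw([0,-2.3,40]),toolR(13.31,0),5)
g=snap("scene","s10");t=snap("top","t10")
crop(g,260,120,120,120,5,"c16");crop(t,260,130,110,110,5,"c17")
E
python3 -c "
import cv2,numpy as np
a=[cv2.resize(cv2.imread(f'pics/{i}.png'),(400,400)) for i in ('c16','c17')]
cv2.imwrite('pics/m5.png',np.hstack(a))"
```

```text
t 19.4 p [ 0.5259 -0.0201  0.1019] z [ 0.002  0.003 -1.   ] yhead 13.14 q [-0.06  0.34  1.84  0.    0.96 -0.29] F [ 0.31  0.28 -2.26] w 0.0311
n 5 turn/row [ 0.03 -0.03 -0.03] len 0.062
0 [0.0, -0.0, 1.2]
1 [0.0, -0.1, 1.3]
2 [0.0, 0.0, 1.2]
3 [0.1, 0.0, 1.3]
4 [-0.01, -0.02, 1.19]
end [ 0.5245 -0.0194  0.04  ]
```

View pics/m5.png

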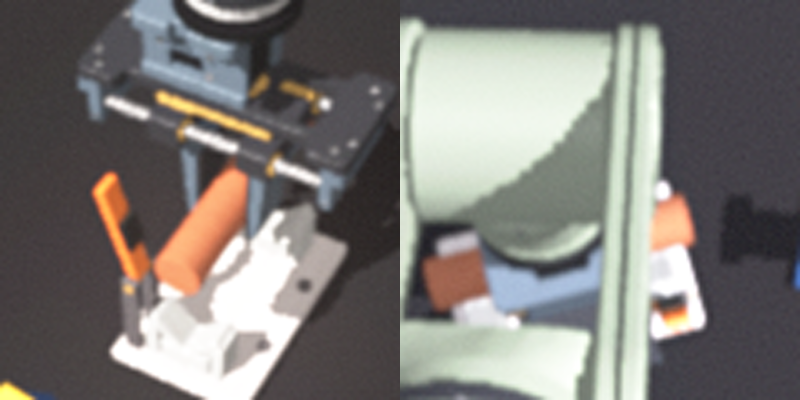

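Lined up over the Vs, with the strap clear of the body. I'll lower to about 5 mm above the seat.

Request:
apply_moves(
  series=[
    {"hand": 2.6, "dx": 0, "dy": -0.1, "dz": 1.2, "ax": 0, "ay": 0, "az": 0},
    {"hand": 2.6, "dx": 0, "dy": 0, "dz": 1.3, "ax": 0, "ay": 0, "az": 0},
    {"hand": 2.6, "dx": 0.1, "dy": 0, "dz": 1.2, "ax": 0, "ay": 0, "az": -0.1},
    {"hand": 2.6, "dx": 0, "dy": 0, "dz": 1.3, "ax": 0, "ay": -0.1, "az": -0.1},
    {"hand": 2.6, "dx": 0, "dy": 0, "dz": 1.2, "ax": 0.1, "ay": -0.1, "az": 0},
    {"hand": 2.6, "dx": 0, "dy": 0, "dz": 0, "ax": 0, "ay": 0, "az": 0},
    {"hand": 2.6, "dx": 0, "dy": 0, "dz": 0, "ax": 0, "ay": 0, "az": 0},
  ],
)

```text
clock: 20.2
position: [0.5247, -0.0182, 0.0394]
ee_rot: [0.001, 0.619, 0.785, 0.0]
force: [-0.1, 0.3, -2.7]
gripper_width: 0.0313
```

```bash
python3 - <<'E'
from geo import *
st()
plan(fw([0,-2.3,34.5]),toolR(13.31,0),3)
g=snap("scene","s11");crop(g,280,140,100,100,6,"c18")
E
```

```text
t 20.2 p [ 0.5247 -0.0182  0.0394] z [ 0.001 -0.001 -1.   ] yhead 13.44 q [-0.06  0.42  1.91 -0.    0.81 -0.29] F [-0.15  0.32 -2.72] w 0.0313
n 3 turn/row [0.02 0.02 0.04] len 0.005
0 [-0.0, -0.0, 0.2]
1 [-0.1, -0.0, 0.1]
2 [-0.02, -0.05, 0.19]
end [ 0.5245 -0.0195  0.0345]
```

View pics/c18.png

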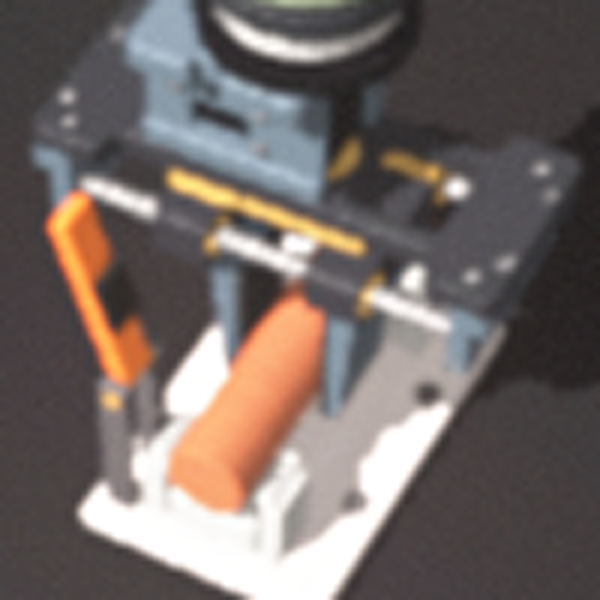

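The core is in the V mouths. I'll creep down to contact.

Request:
apply_moves(
  series=[
    {"hand": 2.6, "dx": -0.1, "dy": 0, "dz": 0.2, "ax": 0, "ay": 0, "az": 0.1},
    {"hand": 2.6, "dx": 0, "dy": 0, "dz": 0.1, "ax": 0, "ay": 0, "az": 0},
    {"hand": 2.6, "dx": 0, "dy": 0, "dz": 0, "ax": 0, "ay": 0, "az": 0},
    {"hand": 2.6, "dx": 0, "dy": 0, "dz": 0, "ax": 0, "ay": 0, "az": 0},
  ],
)

```text
clock: 20.65
position: [0.5249, -0.0193, 0.0367]
ee_rot: [0.001, 0.62, 0.784, 0.0]
force: [-0.2, -0.6, -3.5]
gripper_width: 0.0315
```

```bash
python3 - <<'E'
from geo import *
st()
plan(fw([0,-2.3,34.5]),toolR(13.31,0),1)
E
```

```text
t 20.65 p [ 0.5249 -0.0193  0.0367] z [ 0.002 -0.001 -1.   ] yhead 13.33 q [-0.06  0.42  1.92 -0.    0.8  -0.29] F [-0.17 -0.63 -3.54] w 0.0315
n 1 turn/row [0.08 0.06 0.02] len 0.002
0 [-0.0, -0.04, 0.22]
end [ 0.5245 -0.0194  0.0345]
```

Request:
apply_moves(
  series=[
    {"hand": 2.6, "dx": 0, "dy": 0, "dz": 0.15, "ax": 0, "ay": 0, "az": 0},
    {"hand": 2.6, "dx": 0, "dy": 0, "dz": 0, "ax": 0, "ay": 0, "az": 0},
    {"hand": 2.6, "dx": 0, "dy": 0, "dz": 0, "ax": 0, "ay": 0, "az": 0},
  ],
)

```text
clock: 20.95
position: [0.5248, -0.0194, 0.0357]
ee_rot: [0.001, 0.62, 0.784, 0.0]
force: [-3.2, -1.5, 4.6]
gripper_width: 0.0315
```

```bash
python3 - <<'E'
from geo import *
st()
plan(fw([0,-2.3,34.5]),toolR(13.31,0),1)
E
```

```text
t 20.95 p [ 0.5248 -0.0194  0.0357] z [ 0.001 -0.001 -1.   ] yhead 13.34 q [-0.06  0.42  1.92 -0.    0.8  -0.29] F [-3.18 -1.49  4.62] w 0.0315
n 1 turn/row [0.07 0.07 0.03] len 0.001
0 [-0.0, -0.03, 0.12]
end [ 0.5245 -0.0194  0.0345]
```

Contact: Fz has risen by 8 N, with a slight side force to −x. I'll relieve 0.5 mm and open slowly.

Request:
apply_moves(
  series=[
    {"hand": 2.6, "dx": 0, "dy": -0.05, "dz": 0, "ax": 0, "ay": 0, "az": 0},
    {"hand": 3.3, "dx": 0, "dy": 0, "dz": 0, "ax": 0, "ay": 0, "az": 0},
    {"hand": 3.8, "dx": 0, "dy": 0, "dz": 0, "ax": 0, "ay": 0, "az": 0},
    {"hand": 4.5, "dx": 0, "dy": 0, "dz": 0, "ax": 0, "ay": 0, "az": 0},
    {"hand": 5.5, "dx": 0, "dy": 0, "dz": 0, "ax": 0, "ay": 0, "az": 0},
    {"hand": 5.5, "dx": 0, "dy": 0, "dz": 0, "ax": 0, "ay": 0, "az": 0},
  ],
)

```text
clock: 21.55
position: [0.5245, -0.0193, 0.035]
ee_rot: [0.001, 0.62, 0.784, 0.0]
force: [-0.4, -0.3, -0.5]
gripper_width: 0.0546
```

```bash
python3 - <<'E'
from geo import *
st()
f=snap("wrist","w15");g=snap("scene","s12");crop(g,280,140,100,100,4,"c19");crop(f,200,0,240,400,1,"c20")
print(proj(f,np.array([fw([0,80,50]),fw([0,-80,50])])).round(1),proj(g,np.array([fw([0,80,50]),fw([0,-80,50])])).round(1))
E
python3 -c "
import cv2,numpy as np
a=[cv2.resize(cv2.imread(f'pics/{i}.png'),(w,400)) for i,w in (('c19',400),('c20',240))]
cv2.imwrite('pics/m6.png',np.hstack(a))"
```

```text
t 21.55 p [ 0.5245 -0.0193  0.035 ] z [ 0.002 -0.001 -1.   ] yhead 13.34 q [-0.06  0.42  1.92 -0.    0.8  -0.29] F [-0.41 -0.31 -0.55] w 0.0546
[[315.2  78.9]
 [314.9 388.3]] [[345.7 173.4]
 [312.7 221.6]]
```

View pics/m6.png

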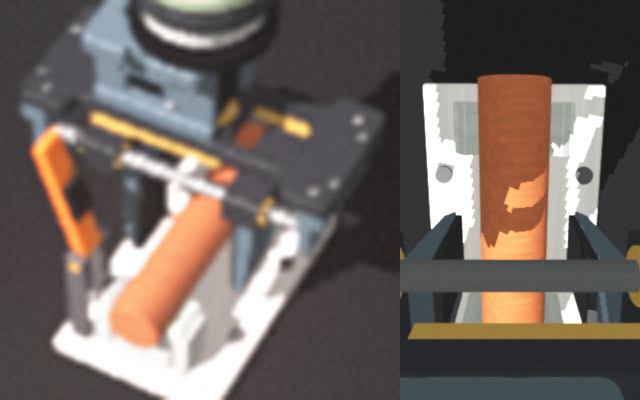

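The core is seated. Its near end is at scene (314,220), against a predicted (313,222), and force is zero. I'll retreat straight up while closing later.

Request:
apply_moves(
  series=[
    {"hand": 5.5, "dx": 0, "dy": 0, "dz": -1, "ax": 0, "ay": 0, "az": 0},
    {"hand": 5.5, "dx": 0, "dy": 0, "dz": -2, "ax": 0, "ay": 0, "az": 0},
    {"hand": 5.5, "dx": 0, "dy": 0, "dz": -3, "ax": 0, "ay": 0, "az": 0},
    {"hand": 5.5, "dx": 0, "dy": 0, "dz": -4, "ax": 0, "ay": 0, "az": 0},
    {"hand": 0, "dx": 0, "dy": 0, "dz": -4, "ax": 0, "ay": 0, "az": 0},
    {"hand": 0, "dx": 0, "dy": 0, "dz": -4, "ax": 0, "ay": 0, "az": 0},
    {"hand": 0, "dx": -4, "dy": 0, "dz": -4, "ax": 0, "ay": 0, "az": 0},
    {"hand": 0, "dx": -4, "dy": 0, "dz": -2, "ax": 0, "ay": 0, "az": 0},
    {"hand": 0, "dx": 0, "dy": 0, "dz": 0, "ax": 0, "ay": 0, "az": 0},
    {"hand": 0, "dx": 0, "dy": 0, "dz": 0, "ax": 0, "ay": 0, "az": 0},
  ],
  force=20,
)

```text
clock: 22.65
position: [0.5412, -0.0929, 0.271]
ee_rot: [0.001, 0.621, 0.784, 0.001]
force: [0.1, 0.4, -0.1]
gripper_width: 0.01
```

```bash
python3 - <<'E'
from geo import *
st()
f=snap("wrist","w16");crop(f,200,0,240,200,3,"c21")
for q in ([0,80,66],[0,-80,66],[-16,80,50],[16,80,50],[-16,-80,50],[16,-80,50]):print(q,((proj(f,fw(q))-[200,0])*3).round(0))
plan(fw([-98,-58,200]),toolR(13.31,0),4)
E
```

```text
t 22.65 p [ 0.5412 -0.0929  0.271 ] z [ 0.002 -0.    -1.   ] yhead 13.23 q [-0.19  0.25  1.52  0.    1.37 -0.42] F [ 0.08  0.39 -0.06] w 0.01
[0, 80, 66] [345.  46.]
[0, -80, 66] [346. 523.]
[-16, 80, 50] [299.  58.]
[16, 80, 50] [392.  58.]
[-16, -80, 50] [304. 515.]
[16, -80, 50] [387. 515.]
n 4 turn/row [ 0. -0. -0.] len 0.121
0 [0.5, -2.4, 1.8]
1 [0.4, -2.4, 1.7]
2 [0.5, -2.5, 1.8]
3 [0.47, -2.4, 1.72]
end [ 0.442  -0.0962  0.2   ]
```

View pics/c21.png

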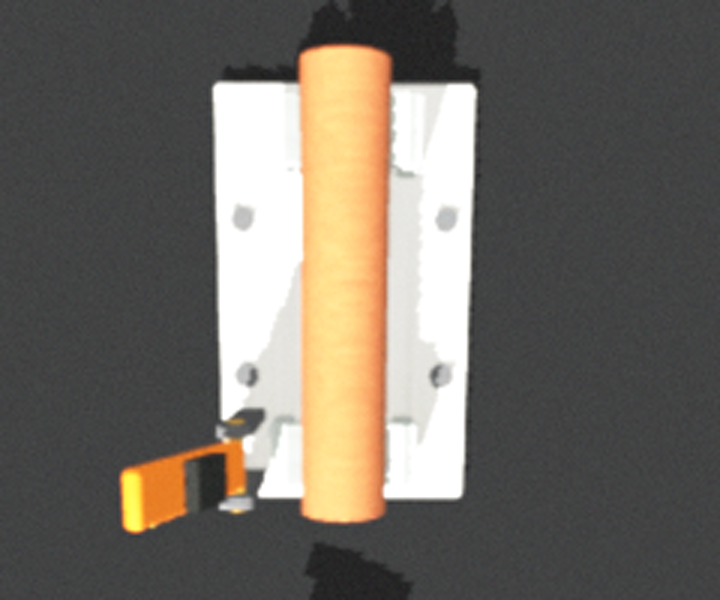

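The core is centred. In the crop its ends are at rows 46 and 521, against predictions of 46 and 523. Its sides match as well. Now to the strap's outer side with closed fingers.

Request:
apply_moves(
  series=[
    {"hand": 0, "dx": 0.5, "dy": -2.4, "dz": 0, "ax": 0, "ay": 0, "az": 0},
    {"hand": 0, "dx": 0.4, "dy": -2.4, "dz": 1.3, "ax": 0, "ay": 0, "az": 0},
    {"hand": 0, "dx": 0.5, "dy": -2.5, "dz": 2, "ax": 0, "ay": 0, "az": 0},
    {"hand": 0, "dx": 0.5, "dy": -2.6, "dz": 2, "ax": 0, "ay": 0, "az": 0},
    {"hand": 0, "dx": 0, "dy": 0, "dz": 2, "ax": 0, "ay": 0, "az": 0},
    {"hand": 0, "dx": 0, "dy": 0, "dz": 0, "ax": 0, "ay": 0, "az": 0},
    {"hand": 0, "dx": 0, "dy": 0, "dz": 0, "ax": 0, "ay": 0, "az": 0},
  ],
)

```text
clock: 23.4
position: [0.4407, -0.0961, 0.1973]
ee_rot: [0.0, 0.62, 0.785, 0.0]
force: [0.4, -0.1, 0.1]
gripper_width: 0.0005
```

```bash
python3 - <<'E'
from geo import *
st()
from workcell import state
print("fixture coords",(fR.inv().apply(state()["position"]-fo)*1000).round(1))
plan(fw([-98,-58,133]),toolR(13.31,0),3)
f=snap("scene","s13");crop(f,250,110,130,130,4,"c22")
# path, fixture mm
prev=None
for th,r in [(1.87,62),(1.6,63),(1.35,64),(1.1,66),(.85,68),(.6,70),(.4,71),(.25,72),(.12,72),(.05,72),(0,72),(-.03,72)]:
    c,s=np.cos(th),np.sin(th);x=-38+r*c-3*s-13.5;z=74+r*s+3*c
    if th>1.57: x=-38+78*c-3*s-13.5
    print(th,round(x,1),round(z,1),None if prev is None else (round(x-prev[0],1),round(prev[1]-z,1)));prev=(x,z)
E
```

```text
t 23.4 p [ 0.4407 -0.0961  0.1973] z [ 0. -0. -1.] yhead 13.4 q [-0.24  0.14  1.86 -0.    1.15 -0.47] F [ 0.38 -0.1   0.13] w 0.0005
fixture coords [-99.2 -57.6 197.3]
n 3 turn/row [0.01 0.01 0.03] len 0.064
0 [-0.0, 0.0, 2.1]
1 [-0.0, 0.1, 2.2]
2 [-0.04, 0.02, 2.13]
end [ 0.442  -0.0962  0.133 ]
1.87 -77.4 132.4 None
1.6 -56.8 136.9 (np.float64(20.6), np.float64(-4.5))
1.35 -40.4 137.1 (np.float64(16.4), np.float64(-0.2))
1.1 -24.2 134.2 (np.float64(16.2), np.float64(2.9))
0.85 -8.9 127.1 (np.float64(15.4), np.float64(7.1))
0.6 4.6 116.0 (np.float64(13.5), np.float64(11.1))
0.4 12.7 104.4 (np.float64(8.1), np.float64(11.6))
0.25 17.5 94.7 (np.float64(4.8), np.float64(9.7))
0.12 19.6 85.6 (np.float64(2.1), np.float64(9.1))
0.05 20.3 80.6 (np.float64(0.6), np.float64(5.0))
0 20.5 77.0 (np.float64(0.2), np.float64(3.6))
-0.03 20.6 74.8 (np.float64(0.1), np.float64(2.2))
```

View pics/c22.png

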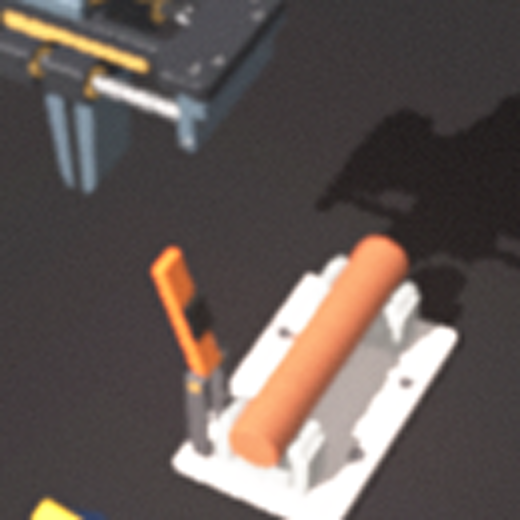

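The fingers are outside the strap. I'll drop alongside it and start pushing it over.

Request:
apply_moves(
  series=[
    {"hand": 0, "dx": 0, "dy": 0, "dz": 2.1, "ax": 0, "ay": 0, "az": 0},
    {"hand": 0, "dx": 0, "dy": 0.1, "dz": 2.2, "ax": 0, "ay": 0, "az": 0},
    {"hand": 0, "dx": 0, "dy": 0, "dz": 2.1, "ax": 0, "ay": 0, "az": 0},
    {"hand": 0, "dx": 0, "dy": 1.0, "dz": 0, "ax": 0, "ay": 0, "az": 0},
    {"hand": 0, "dx": 0, "dy": 1.0, "dz": 0, "ax": 0, "ay": 0, "az": 0},
    {"hand": 0, "dx": 0, "dy": 1.0, "dz": -0.2, "ax": 0, "ay": 0, "az": 0},
    {"hand": 0, "dx": 0, "dy": 1.0, "dz": -0.2, "ax": 0, "ay": 0, "az": 0},
    {"hand": 0, "dx": 0, "dy": 0, "dz": 0, "ax": 0, "ay": 0, "az": 0},
  ],
)

```text
clock: 24.25
position: [0.4833, -0.0873, 0.1385]
ee_rot: [0.002, 0.62, 0.785, 0.001]
force: [-0.7, 0.7, 0.3]
gripper_width: 0.0007
```

```bash
python3 - <<'E'
from geo import *
st()
from workcell import state
print("fixture coords",(fR.inv().apply(state()["position"]-fo)*1000).round(1))
f=snap("scene","s14");crop(f,250,110,130,130,4,"c23")
E
```

```text
t 24.25 p [ 0.4833 -0.0873  0.1385] z [ 0.005 -0.001 -1.   ] yhead 13.37 q [-0.2   0.25  1.87 -0.    1.02 -0.44] F [-0.69  0.73  0.29] w 0.0007
fixture coords [-55.8 -58.8 138.5]
```

View pics/c23.png

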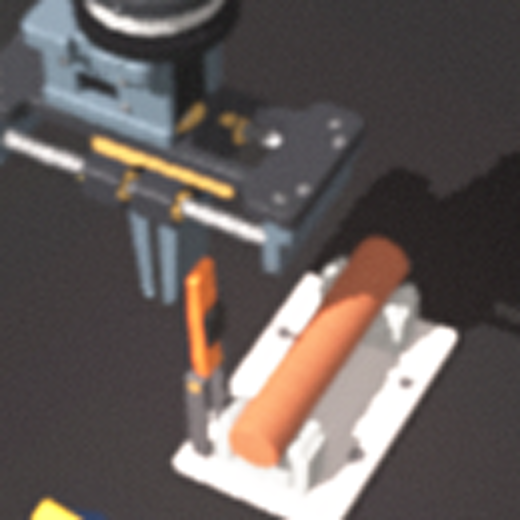

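The strap is now about upright. I'll continue along the arc.

Request:
apply_moves(
  series=[
    {"hand": 0, "dx": 0, "dy": 0.8, "dz": 0, "ax": 0, "ay": 0, "az": 0},
    {"hand": 0, "dx": 0, "dy": 0.8, "dz": 0.1, "ax": 0, "ay": 0, "az": 0},
    {"hand": 0, "dx": 0, "dy": 0.8, "dz": 0.2, "ax": 0, "ay": 0, "az": 0},
    {"hand": 0, "dx": 0, "dy": 0.8, "dz": 0.2, "ax": 0, "ay": 0, "az": 0},
    {"hand": 0, "dx": 0, "dy": 0.8, "dz": 0.4, "ax": 0, "ay": 0, "az": 0},
    {"hand": 0, "dx": 0, "dy": 0.7, "dz": 0.4, "ax": 0, "ay": 0, "az": 0},
    {"hand": 0, "dx": 0, "dy": 0.7, "dz": 0.5, "ax": 0, "ay": 0, "az": 0},
    {"hand": 0, "dx": 0, "dy": 0.7, "dz": 0.5, "ax": 0, "ay": 0, "az": 0},
    {"hand": 0, "dx": 0, "dy": 0, "dz": 0, "ax": 0, "ay": 0, "az": 0},
  ],
)

```text
clock: 25.2
position: [0.5407, -0.0731, 0.1134]
ee_rot: [0.0, 0.62, 0.784, 0.0]
force: [-0.4, 0.6, 0.2]
gripper_width: 0.0004
```

```bash
python3 - <<'E'
from geo import *
st()
from workcell import state
print("fixture coords",(fR.inv().apply(state()["position"]-fo)*1000).round(1))
f=snap("scene","s15");crop(f,250,110,130,130,4,"c24")
E
```

```text
t 25.2 p [ 0.5407 -0.0731  0.1134] z [ 0.001 -0.    -1.   ] yhead 13.34 q [-0.16  0.36  1.78 -0.    1.   -0.39] F [-0.41  0.58  0.21] w 0.0004
fixture coords [  3.4 -58.2 113.4]
```

View pics/c24.png

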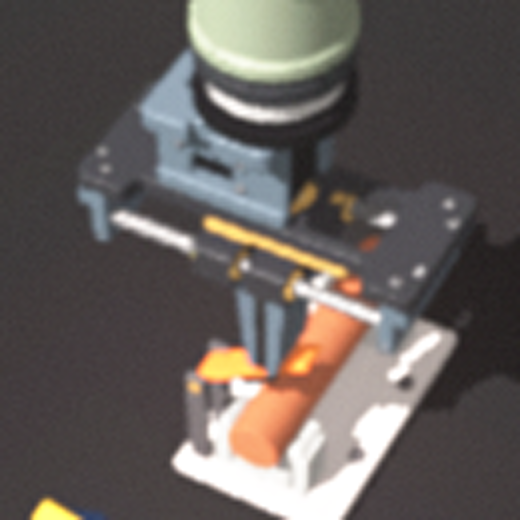

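The strap is about 0.55 rad under the fingertips. I'll press on down.

Request:
apply_moves(
  series=[
    {"hand": 0, "dx": 0, "dy": 0.6, "dz": 0.8, "ax": 0, "ay": 0, "az": 0},
    {"hand": 0, "dx": 0, "dy": 0.5, "dz": 0.8, "ax": 0, "ay": 0, "az": 0},
    {"hand": 0, "dx": 0, "dy": 0.4, "dz": 0.8, "ax": 0, "ay": 0, "az": 0},
    {"hand": 0, "dx": 0, "dy": 0.2, "dz": 0.6, "ax": 0, "ay": 0, "az": 0},
    {"hand": 0, "dx": 0, "dy": 0.1, "dz": 0.3, "ax": 0, "ay": 0, "az": 0},
    {"hand": 0, "dx": 0, "dy": 0, "dz": 0, "ax": 0, "ay": 0, "az": 0},
    {"hand": 0, "dx": 0, "dy": 0, "dz": 0, "ax": 0, "ay": 0, "az": 0},
  ],
)

```text
clock: 25.95
position: [0.558, -0.0693, 0.0816]
ee_rot: [0.001, 0.62, 0.784, 0.0]
force: [-0.4, 0.5, -0.9]
gripper_width: 0.0009
```

```bash
python3 - <<'E'
from geo import *
st()
from workcell import state
print("fixture coords",(fR.inv().apply(state()["position"]-fo)*1000).round(1))
E
```

```text
t 25.95 p [ 0.558  -0.0693  0.0816] z [ 0.002 -0.001 -1.   ] yhead 13.33 q [-0.14  0.41  1.78 -0.    0.94 -0.38] F [-0.43  0.5  -0.87] w 0.0009
fixture coords [ 21.1 -58.5  81.6]
```

Request:
apply_moves(
  series=[
    {"hand": 0, "dx": 0, "dy": 0, "dz": 0.2, "ax": 0, "ay": 0, "az": 0},
    {"hand": 0, "dx": 0, "dy": 0, "dz": 0.1, "ax": 0, "ay": 0, "az": 0},
    {"hand": 0, "dx": 0, "dy": 0, "dz": 0, "ax": 0, "ay": 0, "az": 0},
    {"hand": 0, "dx": 0, "dy": 0, "dz": 0, "ax": 0, "ay": 0, "az": 0},
  ],
)

```text
clock: 26.35
position: [0.558, -0.0693, 0.0787]
ee_rot: [0.001, 0.62, 0.784, 0.0]
force: [-0.8, 1.0, 1.5]
gripper_width: 0.0004
```

```bash
python3 - <<'E'
from geo import *
st()
E
```

```text
t 26.35 p [ 0.558  -0.0693  0.0787] z [ 0.002 -0.001 -1.   ] yhead 13.33 q [-0.14  0.42  1.79 -0.    0.94 -0.38] F [-0.83  1.04  1.51] w 0.0004
```

Request:
apply_moves(
  series=[
    {"hand": 0, "dx": 0, "dy": 0, "dz": 0.15, "ax": 0, "ay": 0, "az": 0},
    {"hand": 0, "dx": 0, "dy": 0, "dz": 0, "ax": 0, "ay": 0, "az": 0},
    {"hand": 0, "dx": 0, "dy": 0, "dz": 0, "ax": 0, "ay": 0, "az": 0},
  ],
)

```text
clock: 26.65
position: [0.558, -0.0693, 0.0771]
ee_rot: [0.001, 0.62, 0.784, 0.0]
force: [0.2, 1.1, 2.1]
gripper_width: 0.0007
```

```bash
python3 - <<'E'
from geo import *
st()
E
```

```text
t 26.65 p [ 0.558  -0.0693  0.0771] z [ 0.002 -0.001 -1.   ] yhead 13.33 q [-0.14  0.42  1.79 -0.    0.93 -0.38] F [0.2  1.07 2.12] w 0.0007
```

Still only hinge friction. I'll go a little further until the pad stops it.

Request:
apply_moves(
  series=[
    {"hand": 0, "dx": 0, "dy": 0, "dz": 0.1, "ax": 0, "ay": 0, "az": 0},
    {"hand": 0, "dx": 0, "dy": 0, "dz": 0, "ax": 0, "ay": 0, "az": 0},
    {"hand": 0, "dx": 0, "dy": 0, "dz": 0, "ax": 0, "ay": 0, "az": 0},
  ],
)

```text
clock: 26.95
position: [0.558, -0.0694, 0.0768]
ee_rot: [0.001, 0.62, 0.784, 0.0]
force: [-0.6, 0.1, 6.7]
gripper_width: 0.0005
```

```bash
python3 - <<'E'
from geo import *
st()
E
```

```text
t 26.95 p [ 0.558  -0.0694  0.0768] z [ 0.002 -0.001 -1.   ] yhead 13.33 q [-0.14  0.42  1.79 -0.    0.93 -0.38] F [-0.55  0.13  6.75] w 0.0005
```

Force jumped to 6.7 N at z=76.8 mm (closed predicts 77), so the pad is on the core. I'll lift straight off and clear away.

Request:
apply_moves(
  series=[
    {"hand": 0, "dx": 0, "dy": 0, "dz": -0.5, "ax": 0, "ay": 0, "az": 0},
    {"hand": 0, "dx": 0, "dy": 0, "dz": -2, "ax": 0, "ay": 0, "az": 0},
    {"hand": 0, "dx": 0, "dy": 0, "dz": -4, "ax": 0, "ay": 0, "az": 0},
    {"hand": 0, "dx": 0, "dy": 0, "dz": -4, "ax": 0, "ay": 0, "az": 0},
    {"hand": 0, "dx": 0, "dy": 0, "dz": -4, "ax": 0, "ay": 0, "az": 0},
    {"hand": 0, "dx": -3, "dy": 0, "dz": -4, "ax": 0, "ay": 0, "az": 0},
    {"hand": 0, "dx": -3, "dy": 0, "dz": -2, "ax": 0, "ay": 0, "az": 0},
    {"hand": 0, "dx": 0, "dy": 0, "dz": 0, "ax": 0, "ay": 0, "az": 0},
    {"hand": 0, "dx": 0, "dy": 0, "dz": 0, "ax": 0, "ay": 0, "az": 0},
  ],
)

```text
clock: 27.85
position: [0.5707, -0.1276, 0.2805]
ee_rot: [-0.0, 0.621, 0.784, 0.0]
force: [-1.0, 0.4, -0.5]
gripper_width: 0.0005
```

```bash
python3 - <<'E'
from geo import *
st()
f=snap("wrist","w20");g=snap("scene","s20");t=snap("top","t20")
cs=np.array([fw([0,80,66]),fw([0,-80,66]),fw([40,-58,77]),fw([40,-58,73])])
print("wrist",((proj(f,cs)-[200,0])*2).round(0).tolist(),"scene",((proj(g,cs)-[270,130])*4).round(0).tolist())
crop(f,200,0,240,200,2,"c30");crop(g,270,130,100,100,4,"c31")
a=cv2.imread("pics/c30.png");b=cv2.imread("pics/c31.png");cv2.imwrite("pics/m7.png",np.hstack([cv2.resize(a,(400,333))[:333],cv2.resize(b,(333,333))]))
E
```

```text
t 27.85 p [ 0.5707 -0.1276  0.2805] z [-0.  0. -1.] yhead 13.27 q [-0.24  0.3   1.42  0.    1.42 -0.47] F [-1.05  0.4  -0.47] w 0.0005
wrist [[189.0, -54.0], [193.0, 273.0], [268.0, 233.0], [267.0, 233.0]] scene [[304.0, 155.0], [171.0, 348.0], [257.0, 335.0], [257.0, 339.0]]
```

View pics/m7.png

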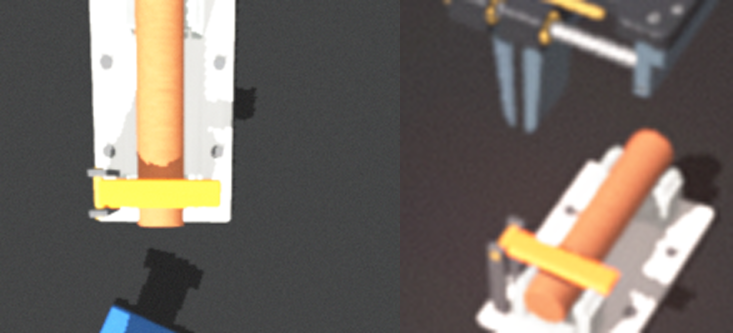

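View pics/s20.png

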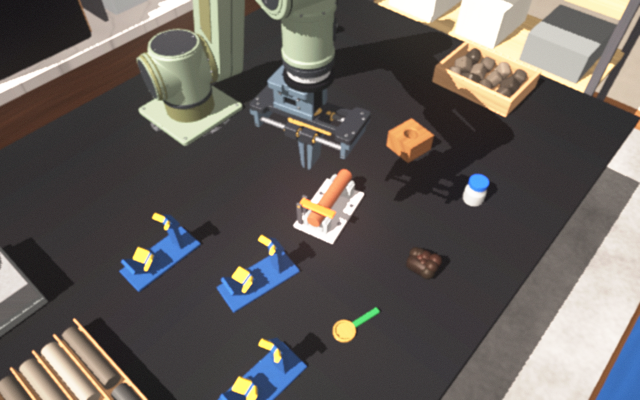

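The strap is level across the core. Its tip is at mosaic (220,192) and (617,281), against predictions of (223,194) and (614,279) for closed. The core is still centred, and the jar (476,190), meteorite (425,262) and lens (345,330) are where they started. Handing in.

```bash
python3 - <<'E'
from workcell import *
print(sign_off())
E
```

```text
the job is handed in; nothing more can be done
None
```

The job is done and handed in at about 28 s of the 66 s allowed.

**What I did:**
- I took the core from the stand and set it in the leftmost blue rest, against its foot plate, and let go.
- I gripped it again across its middle and laid it in the fixture's two V supports.
- I pushed the strap over with closed fingers until the pad stopped on the core, then backed the arm off so it touches nothing.

**Last checks:**
- **Core:** its ends are within about 1 mm of the centred position in the wrist view, measured just before the strap was closed. It still looked seated afterwards, though that last wrist view cut off its far end.
- **Strap:** force rose to 6.7 N with the fingertips at 76.8 mm, where a closed strap should be at 77 mm. That is more than the suggested 1 to 3 N. Its tip is within a few crop pixels of the closed position in two views.
- **Bystanders:** the jar, meteorite and lens look unmoved in the scene view.

No check failed or disagreed. The first move call was refused because its rows lacked some of the numbers; the arm had not moved, and I sent it again in full.

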